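# Thread the drip pan on the candlestick and hold the candle cup socket-up for soldering

### The arm

A 7-joint arm with a two-finger parallel gripper is mounted at the origin on the work surface. World frame = base frame: x ahead of the robot, y to its left, z up, the work surface at z = 0. Lengths are in m, angles in rad, forces in N, time in s.
With the tool pointing down it reaches from about 0.4 to 0.875 m from the base axis. Payload 19.3 kg.
Tool frame: the origin (TCP) lies at the very end of the fingers, on their centre line; the grasp point (between the pads) lies 19 mm behind it; z points along the fingers, y is the line along which they close (so a half turn about z gives the same grasp; the last joint's range is limited). The gripper opens to 85 mm and grips with 20 to 120 N. Pads are 22 mm wide; open, the fingers measure 114 mm over their backs; the gripper's body (76 mm by 85 mm) begins 54 mm behind the grasp point. The pads swing forward as they close: fully open they stand 13 mm farther back than shut.
Start: joints at [-1.271, 0.521, -0.036, 1.599, 0.021, 1.021, -0.113], TCP at [0.226, 0.583, 0.231] pointing down, gripper open.
Joint ranges: [-2.91, 2.91], [-0.3, 2.13], [-1.5, 1.42], [0.17, 2.43], [-1.26, 4.41], [0.16, 1.93], [-2.52, 2.52]. Speed limits (rad/s): [1.89, 1.89, 2.39, 2.39, 3.01, 3.01, 3.01].

### API

Orientations are given as [roll, pitch, yaw] about the fixed x, y, z axes, in that order (R = Rz(yaw) Ry(pitch) Rx(roll)).
In Python, from workcell import monitor, viewer, bot gives the robot as it stands.
- The arm moves only by the tool move_arm, never from a script. Its arguments are lists of equal length, an entry for each row: "gripper": the opening, from 0 (shut) to 1 (fully open); "linear": the shift along the tool's x, y, z in cm, a list of three; "twist": the turn about the tool's z in degrees. A call has 1 to 8 rows; each row shifts and turns the commanded pose from where the row before left it, along the tool's axes as they then stand; what a row does not reach is not made up. A row lasts 1/10 s, in which the tool goes at most 50 mm and 8.59 degrees, less where a joint would pass 70% of its speed; a pose out of reach is approached as far as the arm can. A call with a gripper value outside its range is refused whole. The fingers move at their own pace and stop on an object; "squeeze" is the grip in N (left out, the last holds). Time passes only in rows, so rows that do not move let the fingers close. It gives the time, the measured TCP pose, the force, the opening and the grip force at its end, in the units of the state.
- monitor.observe(): the state, without advancing time (a new reading comes with each control period).
- viewer.grab_frame(name): name is "scene" or "top" or "wrist"; returns a dict with "img" (420x560x3 uint8, red, green, blue), "K" (3x3 intrinsics, pixels), "eye" and "rotation" of the camera in the world. Camera axes: x right, y up, looking along -z (the intrinsics and any distortion apply to the point x, -y, -z); pixel columns grow to the right and rows downward; lengths in m; the calibration is good to about 2 mm. A picture is of the moment at which its call begins. There is no depth.
- bot.job_done(): hands the job in; it is judged then, once.
The state is a dict: "clock": time; "qpos": joint angles; "qd": joint speeds; "joint_efforts": joint torques, N m; "position": TCP position; "tool_rot": TCP orientation; "force": force on the tool from outside, world axes, zero at the start; "moment": the same for the moment, N m; "grip_width": finger opening in m; "finger_force": force on a finger pad.
Only numpy, scipy, OpenCV 4.12 (cv2) and the standard library are available. Lean on these libraries where they do the work, as an engineer would, in place of code of your own. Each camera call takes 0.05 s, during which the arm holds its last target. There are 200 camera calls.

### The job

Thread the copper drip pan over the candlestick's stem so that it lies flat on the collar, and let go of it. Then take the brass candle cup, find which of its ends has the candle socket, turn it socket-up and set its closed end squarely and centred on the top of the stem; finish while still gripping it there, pressing it lightly down on the stem, so that I can solder it. Leave the other things on the bench where they are.

Things in the scene. Friction and masses are not known exactly. Their poses are not given: they have to be found in the camera images.
- candlestick: Brass candlestick clamped to a soldering turntable, all fixed to the bench. Origin: centre of the turntable's underside on the bench, z up. Turntable 148 mm across, top 38 mm above the bench; candlestick foot 88 mm across, slim stem, flat collar 34 mm across 105 mm above the bench; above it the stem's bare end, a round pin 12 mm across, 18 mm long, chamfered, top 123 mm above the bench.
- collar (a point): centre of the collar's flat upper face (105 mm above the bench), on which the drip pan must lie; z up along the stem
- stem_top (a point): centre of the flat top of the stem (123 mm above the bench), on which the closed end of the cup must sit; z up along the stem
- pan: Copper drip pan: round shallow dish, 64 mm across, 10 mm high, upright rim 2.5 mm thick, flat floor 3 mm thick with a 16 mm round hole at its centre; 80 g. Lies right way up on the bench. Origin: centre of its underside, z up out of the dish. Once threaded, its rim ends 8 mm below the top of the stem.
- cup: Brass candle cup: eight-sided bar, 36 mm across flats, 52 mm long, about 340 g, lying on a flat, two 15 mm flats upright at its sides. One end has the socket, a blind hole 24 mm across, 34 mm deep; the other is closed; from the side both look alike. Origin: middle of its axis. x: along the axis (find the socket end by feel); z: up at the start. Set wrong way round, it slips down over the stem.
- punch: bystander: steel chasing punch lying on the bench, 113 mm long, 12 mm thick; origin on its underside, 14 mm from the middle of its length, x along it
- sanding_block: bystander: dark hardwood sanding block, 75 x 30 x 16 mm, lying on the bench; origin centre of its underside
- candle_stub: bystander: white candle stub standing on the bench, 22 mm across, 52 mm high; origin centre of its underside
- dapping_block: bystander: steel dapping block, a 50 mm cube with a round hollow in its top; origin centre of its underside
- copper_bowl: bystander: raised copper bowl, 120 mm across, 45 mm high; origin centre of its underside
- hammer: bystander: hammer lying on the bench, about 300 mm long; origin on its underside
- punch_tin: bystander: tin 70 mm across and 85 mm high with punches sticking out to 140 mm; origin centre of its underside
Not all that is in view belongs to the job. There is more than one size of the cup; the job needs the largest.

How it is judged:
By the outcome, as a careful person would: the job done as asked, in the order asked, and still so for the second after the job is handed in, while the arm keeps its last pose, push and grip.
It also fails if it takes over 72 s, if anything falls off the work surface, if the arm or the gripper's body presses on something with over 40 N, if the wrist force passes 120 N, or if a joint passes its speed limit or range.

## Working session

There is one attempt and no reset: what is moved stays moved. The work goes in short steps, Python scripts to look and compute and a tool call to move; the robot and the scene stay as the last step left them, time stands still between calls to the robot, and variables do not carry over. Pictures are saved under pics/ and viewed, at most 10 in all, crops included, and the job is handed in when it is done.

Besides the shell and the picture viewer there is one more tool, called after ">>>" by a JSON object that holds its "op" and its "data", one argument or row to a line. move_arm: Moves the arm, as the interface text tells. Its arguments: {"type":"object","properties":{"gripper":{"type":"array"},"linear":{"type":"array"},"twist":{"type":"array"},"squeeze":{"type":"number"}},"required":["gripper","linear","twist"]}

```bash
mkdir -p pics; ls
cat > h.py <<'E'
import numpy as np, cv2
from workcell import monitor, viewer, bot
def grab(n,save=None):
    f=viewer.grab_frame(n)
    if save: cv2.imwrite(f'pics/{save}.png',f['img'][:,:,::-1])
    return f
def ray(f,u,v):
    K=np.array(f['K']);d=np.linalg.inv(K)@[u,v,1];R=np.array(f['rotation'])
    d=R@np.array([d[0],-d[1],-d[2]]);return np.array(f['eye']),d/np.linalg.norm(d)
def plane(f,u,v,z):
    e,d=ray(f,u,v);return e+d*(z-e[2])/d[2]
def proj(f,p):
    c=np.array(f['rotation']).T@(np.array(p)-f['eye']);q=np.array(f['K'])@[c[0],-c[1],-c[2]];return q[:2]/q[2]
def tri(rs):
    A=0;b=0
    for e,d in rs:
        P=np.eye(3)-np.outer(d,d);A=A+P;b=b+P@e
    x=np.linalg.solve(A,b);return x,[np.linalg.norm((np.eye(3)-np.outer(d,d))@(x-e)) for e,d in rs]
E
python3 - <<'E'
from h import *
np.set_printoptions(precision=4,suppress=True)
fs=[grab(n,n+'0') for n in('scene','top','wrist')]
for f in fs: print({k:(v if k!='img' else 0) for k,v in f.items()})
s=monitor.observe();print(s)
im=np.vstack([np.hstack([fs[0]['img'],fs[1]['img']])])
E
```

```text
pics
{'img': 0, 'K': array([[539.7503,   0.    , 261.9381],
       [  0.    , 539.7503, 211.7162],
       [  0.    ,   0.    ,   1.    ]]), 'eye': array([1.3228, 0.8043, 0.8052]), 'rotation': array([ 1.0136, -0.0239,  2.4434])}
{'img': 0, 'K': array([[398.1109,   0.    , 285.7963],
       [  0.    , 398.1109, 213.6675],
       [  0.    ,   0.    ,   1.    ]]), 'eye': array([ 0.5123, -0.0459,  0.8954]), 'rotation': array([ 0.1311,  0.001 , -1.6004])}
{'img': 0, 'K': array([[300.312 ,   0.    , 284.3711],
       [  0.    , 300.312 , 218.3862],
       [  0.    ,   0.    ,   1.    ]]), 'eye': array([0.1532, 0.6112, 0.3732]), 'rotation': array([-0.3128,  0.002 ,  1.2014])}
{'clock': 0.15, 'qpos': array([-1.2712,  0.5219, -0.0364,  1.5999,  0.0212,  1.0211, -0.1128]), 'qd': array([ 0.0007, -0.0005,  0.0008, -0.004 ,  0.0008,  0.0012, -0.0004]), 'joint_efforts': array([  0.0027, -92.7392,   1.9809, -37.0059,   0.0179,   0.0063,
        -0.    ]), 'position': array([0.2258, 0.5825, 0.2309]), 'tool_rot': array([-3.1407,  0.0001,  2.7718]), 'force': array([ 0.2761,  0.3203, -0.1577]), 'moment': array([ 0.0387,  0.026 , -0.0087]), 'finger_force': 0.0, 'grip_width': 0.08531882428732046}
```

```bash
sed -i "s/^from workcell/from scipy.spatial.transform import Rotation as Ro\nfrom workcell/; s/    if save: cv2/    f['rotation']=Ro.from_euler('xyz',f['rotation']).as_matrix()\n    if save: cv2/" h.py; sed -n 1,10p h.py; python3 -c "
from workcell import viewer; f=viewer.grab_frame('top'); print(f.keys())"
```

```text
import numpy as np, cv2
from scipy.spatial.transform import Rotation as Ro
from workcell import monitor, viewer, bot
def grab(n,save=None):
    f=viewer.grab_frame(n)
    f['rotation']=Ro.from_euler('xyz',f['rotation']).as_matrix()
    if save: cv2.imwrite(f'pics/{save}.png',f['img'][:,:,::-1])
    return f
def ray(f,u,v):
    K=np.array(f['K']);d=np.linalg.inv(K)@[u,v,1];R=np.array(f['rotation'])
dict_keys(['img', 'K', 'eye', 'rotation'])
```

View pics/scene0.png

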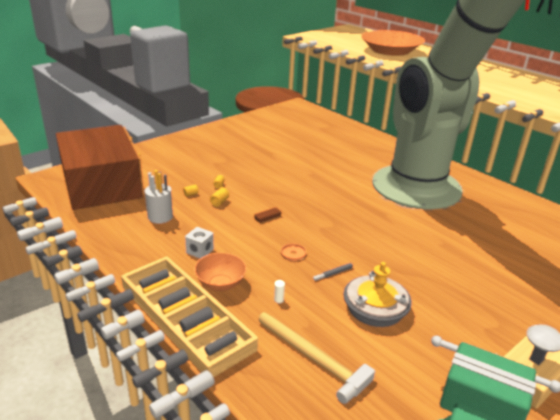

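View pics/top0.png

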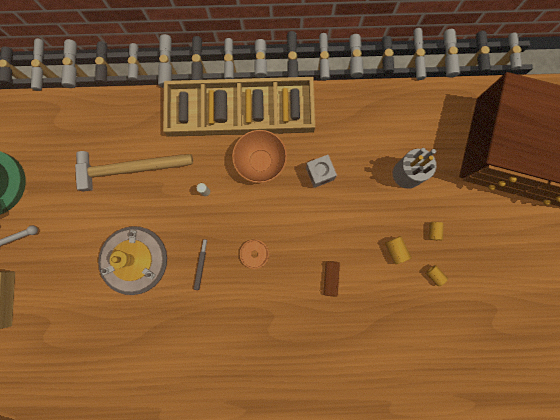

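Run:
```python
from h import *
T=cv2.imread('pics/top0.png');S=cv2.imread('pics/scene0.png')
def c(I,x,y,w=66,h=75,k=4): return cv2.resize(I[y-h//2:y-h//2+h,x-w//2:x-w//2+w],None,fx=k,fy=k,interpolation=cv2.INTER_CUBIC)
r1=np.hstack([c(T,118,260),c(T,253,254),c(T,405,250)]);r2=np.hstack([c(S,380,285),c(S,293,253),c(S,213,190)])
o=np.vstack([r1,r2]);print(o.shape);cv2.imwrite('pics/crops.png',o)
np.set_printoptions(precision=4,suppress=True)
fT=grab('top');fS=grab('scene')
for n,u,v,z in(('pan',253,254,.01),('cup',398,250,.018),('stem',116,260,.123)):print(n,plane(fT,u,v,z))
for n,u,v,z in(('pan',293,253,.01),('cup',220,197,.018),('stem',381,267,.123)):print(n,plane(fS,u,v,z))
```

```text
(600, 792, 3)
pan [0.5412 0.0268 0.01  ]
cup [ 0.5403 -0.2923  0.018 ]
stem [0.5339 0.2818 0.123 ]
pan [0.5512 0.0347 0.01  ]
cup [ 0.5398 -0.2871  0.018 ]
stem [0.5503 0.2929 0.123 ]
```

View pics/crops.png

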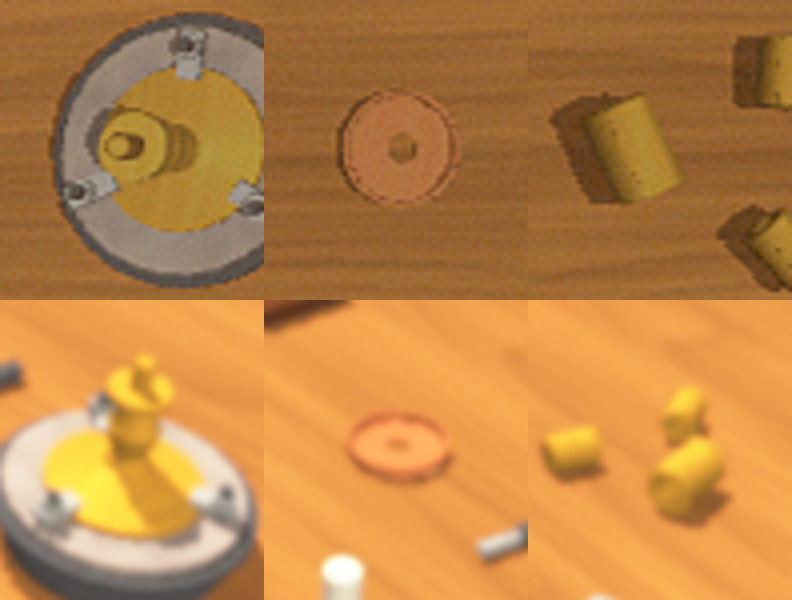

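The scene shows the pan at about (293,252) in the scene view and (254,254) in the top view. The largest cup is at (220,197) and (398,250), and the stem top at (383,263) and (115,259). I'll move towards the pan now and use the wrist camera on the way.

>>> {"op": "move_arm", "data": {
  "gripper": [1,1,1,1,1,1,1,1],
  "linear": [
    [-3.5,-2.8,0],
    [-3.5,-2.8,0],
    [-3.5,-2.8,0],
    [-3.5,-2.8,0],
    [-3.5,-2.8,0],
    [-3.5,-2.8,0],
    [-3.5,-2.8,0],
    [-3.5,-2.8,0]
  ],
  "twist": [0,0,0,0,0,0,0,0]
}}

```text
clock: 1.1
position: [0.4066, 0.271, 0.2315]
tool_rot: [3.141, 0.0, 2.772]
force: [1.0, 0.6, -0.2]
grip_width: 0.0855
finger_force: 0.0
```

Run:
```python
from h import *
import pickle
f=grab('wrist','w1');pickle.dump(f,open('w1.pkl','wb'))
s=monitor.observe();print(s['position'],s['tool_rot'],s['clock'],f['eye'])
print(proj(f,[.54,.288,.123]),proj(f,[.545,.03,.01]))
```

```text
[0.41016283 0.26442818 0.23154468] [-3.13997229e+00  2.26175977e-03  2.76509892e+00] 1.15 [0.33390448 0.29953858 0.37392397]
[348.39369489 328.39987366] [164.11042311 333.72107109]
```

>>> {"op": "move_arm", "data": {
  "gripper": [1,1,1,1,1,1,1,1],
  "linear": [
    [-3.5,-2.8,0],
    [-3.5,-2.8,0],
    [-3.5,-2.8,0],
    [-3.5,-2.8,0],
    [-3.5,-2.8,0],
    [-3.5,-2.8,0],
    [0,0,2],
    [0,0,0]
  ],
  "twist": [0,0,0,0,0,0,0,0]
}}

```text
clock: 1.95
position: [0.5403, 0.0391, 0.2095]
tool_rot: [-3.14, -0.003, 2.77]
force: [-1.2, 0.9, -0.5]
grip_width: 0.0856
finger_force: 0.0
```

Run:
```python
from h import *
import pickle
f=grab('wrist','w2');pickle.dump(f,open('w2.pkl','wb'))
s=monitor.observe();print(s['position'],s['tool_rot'],s['clock'],f['eye'])
print(proj(f,[.545,.03,.01]))
a=cv2.imread('pics/w1.png');b=cv2.imread('pics/w2.png')
cv2.imwrite('pics/w12.png',cv2.resize(np.vstack([a,b]),(400,600)) if 0 else np.hstack([a[:,80:480],b[:,80:480]]))
```

```text
[0.54039198 0.04021153 0.21060723] [-3.14063771e+00 -1.99329651e-03  2.77146266e+00] 2.0 [0.46805318 0.06793572 0.35214965]
[278.81117833 198.72083335]
```

View pics/w12.png

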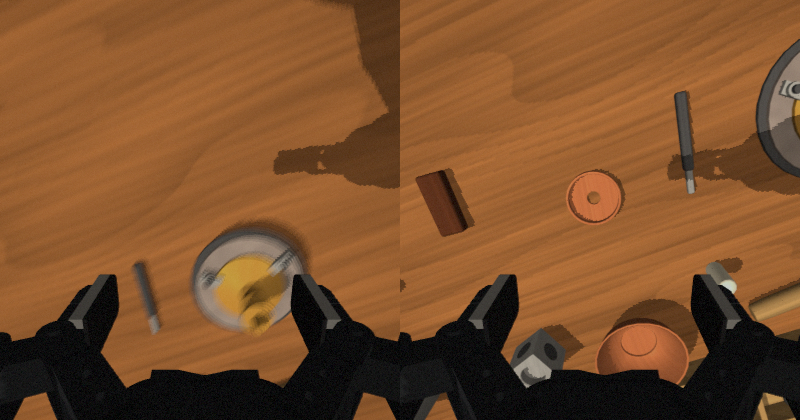

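Wrist view 2 shows the pan, with its hole at about (274,198). The shot at stop 1 is blurred, with the stem at about (338,320).

```bash
cat >> h.py <<'E'
def circ(mask,near,amin=60):
    """centre, axes of fitted ellipse of outer contour of the blob nearest"""
    cs,h=cv2.findContours(mask.astype(np.uint8),cv2.RETR_CCOMP,cv2.CHAIN_APPROX_NONE)
    out=[]
    for c,hh in zip(cs,h[0]):
        if len(c)>=8 and cv2.contourArea(c)>=amin:
            e=cv2.fitEllipse(c);out.append((np.hypot(e[0][0]-near[0],e[0][1]-near[1]),e,hh[3]>=0,cv2.contourArea(c)))
    return sorted(out,key=lambda t:t[0])[:4]
E
python3 - <<'E'
from h import *
import pickle
f=pickle.load(open('w2.pkl','rb'));im=f['img'].astype(int)
for p in((274,198),(262,198),(274,185),(290,205),(240,198),(274,240),(320,230)):print(p,im[p[1],p[0]])
r=im[:,:,0]/(im[:,:,2]+1.);
lab=cv2.cvtColor(f['img'],cv2.COLOR_RGB2LAB).astype(int)
print(lab[198,220:330,1])
print(lab[198,220:330,2])
E
```

```text
(274, 198) [165 103  53]
(262, 198) [197 110  64]
(274, 185) [201 115  68]
(290, 205) [201 114  64]
(240, 198) [150  93  47]
(274, 240) [158 100  52]
(320, 230) [157  98  49]
[147 147 146 148 148 148 147 146 147 147 147 148 146 148 148 146 146 147
 147 147 147 147 147 147 148 149 154 156 148 150 149 150 157 159 159 158
 158 159 159 156 157 158 159 159 159 159 156 144 141 145 147 146 146 148
 148 149 149 148 148 149 154 158 159 157 159 159 159 158 158 157 159 157
 158 159 159 158 158 157 154 158 156 144 143 143 143 146 148 148 148 148
 149 148 147 148 149 148 147 146 147 148 146 148 148 149 147 147 147 148
 147 147]
[163 163 162 162 162 164 164 164 163 163 164 163 163 163 162 163 162 162
 161 162 163 163 164 165 164 165 168 167 156 157 156 158 170 169 168 170
 169 167 168 169 168 169 168 169 169 168 167 152 152 158 164 164 164 165
 166 166 165 166 166 166 165 169 168 169 169 168 168 169 168 168 169 168
 167 169 170 169 168 168 163 168 166 153 152 153 153 162 165 165 165 166
 165 165 165 163 163 164 163 164 164 164 166 165 166 164 166 163 164 163
 164 163]
```

>>> {"op": "move_arm", "data": {
  "gripper": [1,1,1,1],
  "linear": [
    [2.0,-1,4],
    [1,0,4],
    [0,0,2],
    [0,0,0]
  ],
  "twist": [0,0,0,0]
}}

```text
clock: 2.4
position: [0.5081, 0.0428, 0.11]
tool_rot: [-3.14, -0.003, 2.774]
force: [-0.3, -0.5, 0.3]
grip_width: 0.0851
finger_force: 0.0
```

Run:
```python
from h import *
import pickle
f=grab('wrist','w3');pickle.dump(f,open('w3.pkl','wb'))
s=monitor.observe();print(s['position'],s['tool_rot'],s['clock'],f['eye'])
print(proj(f,[.545,.03,.01]))
for g in('w2','w3'):
    f=pickle.load(open(g+'.pkl','rb'));lab=cv2.cvtColor(f['img'],cv2.COLOR_RGB2LAB).astype(int)
    u,v=proj(f,[.545,.03,.01])
    for t in(152,156,160):
        print(g,t,[(np.round(e[0],1),np.round(e[1],1),h,round(plane(f,*e[0],.01)[0],4),round(plane(f,*e[0],.01)[1],4)) for d,e,h,a in circ(lab[:,:,1]>t,(u,v)) if d<20])
```

```text
[0.50922233 0.0425914  0.11154642] [-3.14121694e+00 -1.08604156e-03  2.77329396e+00] 2.45 [0.43583032 0.07124988 0.25271337]
[285.81060888 260.22888746]
w2 152 [(array([273.8, 197.6]), array([48.2, 49.7]), np.True_, np.float64(0.5416), np.float64(0.025)), (array([273.1, 198. ]), array([52.4, 54. ]), np.False_, np.float64(0.5418), np.float64(0.024)), (array([273.1, 197.3]), array([14.1, 14.3]), np.True_, np.float64(0.541), np.float64(0.0244))]
w2 156 [(array([275.3, 195.9]), array([45.5, 46.2]), np.False_, np.float64(0.5404), np.float64(0.0274)), (array([273.1, 197.2]), array([15.5, 16. ]), np.True_, np.float64(0.5409), np.float64(0.0244))]Traceback (most recent call last):
  File "<stdin>", line 10, in <module>
  File "h.py", line 25, in circ
    for c,hh in zip(cs,h[0]):
                       ~^^^
TypeError: 'NoneType' object is not subscriptable
```

Run:
```python
from h import *
import pickle
rs=[];hs=[]
for g in('w2','w3'):
    f=pickle.load(open(g+'.pkl','rb'));lab=cv2.cvtColor(f['img'],cv2.COLOR_RGB2LAB).astype(int)
    c=[(e,h) for d,e,h,a in circ(lab[:,:,1]>152,proj(f,[.545,.03,.01])) if d<25]
    for e,h in c: print(g,np.round(e[0],1),np.round(e[1],1),h,plane(f,*e[0],.01)[:2],plane(f,*e[0],.003)[:2])
    o=max((e for e,h in c if not h),key=lambda e:e[1][0]);i=min((e for e,h in c if h),key=lambda e:e[1][0])
    rs.append(ray(f,*o[0]));hs.append(ray(f,*i[0]))
print(tri(rs),tri(hs))
```

```text
w2 [273.8 197.6] [48.2 49.7] True [0.54162856 0.02503044] [0.54313383 0.02415264]
w2 [273.1 198. ] [52.4 54. ] False [0.54179889 0.02401893] [0.54330764 0.02312044]
w2 [273.1 197.3] [14.1 14.3] True [0.54097068 0.02437585] [0.5424625  0.02348467]
w3 [278.9 258.5] [59.9 65. ] True [0.5412676 0.0248579] [0.54430848 0.02351993]
w3 [277.9 259.5] [65.2 71.7] False [0.54186858 0.02370529] [0.54492679 0.02233408]
w3 [278.  257.5] [17.3 18.4] True [0.54010174 0.02451538] [0.54310899 0.02316753]
(array([0.54161828, 0.02396901, 0.01065765]), [np.float64(0.00013957545906377115), np.float64(0.0001395754590637801)]) (array([0.54177908, 0.02382701, 0.0061313 ]), [np.float64(5.845219844794768e-05), np.float64(5.845219844790622e-05)])
```

>>> {"op": "move_arm", "data": {
  "gripper": [0.87,0.87,0.87,0.87,0.87,0.87,0.87],
  "linear": [
    [-2,-0.57,2],
    [-1.71,0,3],
    [0,0,3],
    [0,0,2.0],
    [0,0,0.8],
    [0,0,0],
    [0,0,0]
  ],
  "twist": [0,0,0,0,0,0,0],
  "squeeze": 40
}}

```text
clock: 3.15
position: [0.543, 0.0232, 0.0049]
tool_rot: [3.141, 0.002, 2.772]
force: [-0.2, -0.7, 0.8]
grip_width: 0.0743
finger_force: 0.0
```

Run:
```python
from h import *
import pickle
f=grab('wrist','w4');pickle.dump(f,open('w4.pkl','wb'))
s=monitor.observe();print(s['position'],s['tool_rot'],s['clock'],s['force'],s['grip_width'])
cv2.imwrite('pics/w4c.png',cv2.resize(f['img'][200:420,130:430,::-1],(750,550),interpolation=cv2.INTER_CUBIC))
```

```text
[0.54302338 0.02317153 0.00488602] [3.14057704e+00 1.86664335e-03 2.77195017e+00] 3.2 [0.67340019 0.42311597 0.25252249] 0.07448149422823187
```

View pics/w4c.png

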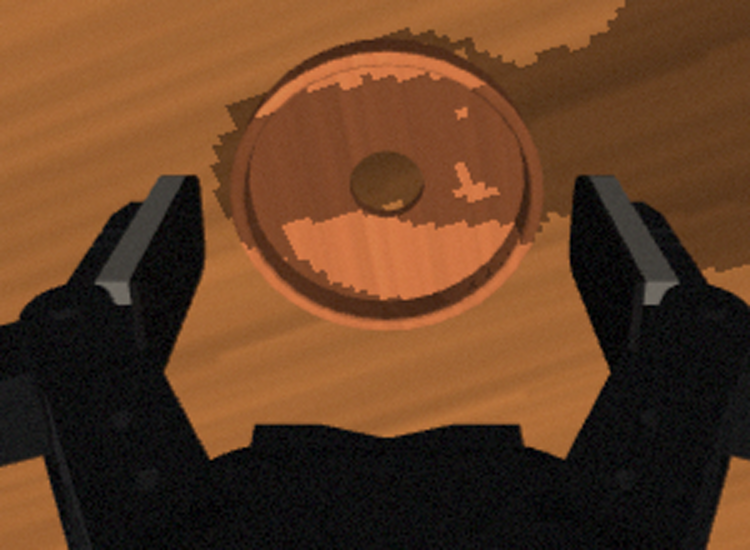

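The pan is centred between the fingers: its hole is at (387,185) in the crop and the pads at x=203 and 570. The fingertips are still about at rim height, so I'll lower further.

>>> {"op": "move_arm", "data": {
  "gripper": [0.87,0.87,0.87,0.87],
  "linear": [
    [0.1,0,0.4],
    [0,0,0.2],
    [0,0,0.2],
    [0,0,0]
  ],
  "twist": [0,0,0,0]
}}

```text
clock: 3.6
position: [0.541, 0.0233, -0.0049]
tool_rot: [-3.141, -0.0, 2.772]
force: [-0.6, -0.0, -0.2]
grip_width: 0.0742
finger_force: 0.0
```

>>> {"op": "move_arm", "data": {
  "gripper": [0.6,0.6,0.6,0.6,0.6,0.6],
  "linear": [
    [0,0,0],
    [0,0,0],
    [0,0,0],
    [0,0,0],
    [0,0,0],
    [0,0,0]
  ],
  "twist": [0,0,0,0,0,0],
  "squeeze": 40
}}

```text
clock: 4.2
position: [0.5411, 0.0232, -0.0041]
tool_rot: [3.142, 0.0, 2.772]
force: [-3.2, -0.0, 13.9]
grip_width: 0.0634
finger_force: 40.4
```

>>> {"op": "move_arm", "data": {
  "gripper": [0.6,0.6,0.6,0.6,0.6,0.6,0.6,0.6],
  "linear": [
    [0,0,-0.5],
    [0,0,-2],
    [0,0,-4],
    [0,0,-4],
    [0,0,-4],
    [0,0,-4],
    [0,0,-2],
    [0,0,0]
  ],
  "twist": [0,0,0,0,0,0,0,0],
  "squeeze": 60
}}

```text
clock: 5.0
position: [0.5423, 0.0233, 0.2033]
tool_rot: [3.139, 0.004, 2.772]
force: [0.4, 0.2, -1.5]
grip_width: 0.0622
finger_force: 65.9
```

Run:
```python
from h import *
import pickle
f=grab('wrist','w5');pickle.dump(f,open('w5.pkl','wb'))
s=monitor.observe();print(s['position'],s['tool_rot'],s['clock'],s['force'],s['grip_width'])
lab=cv2.cvtColor(f['img'],cv2.COLOR_RGB2LAB).astype(int)
p=s['position'];n=proj(f,p+[0,0,.008]);print(n)
for t in(150,152,154):
  for d,e,h,a in circ(lab[:,:,1]>t,n):
    if d<25:print(t,np.round(e[0],1),np.round(e[1],1),h,plane(f,*e[0],p[2]+.014)[:2]-p[:2])
a=f['img'][200:420,130:430,::-1];cv2.imwrite('pics/w5c.png',cv2.resize(a,(600,440)))
```

```text
[0.54155022 0.02334041 0.20151002] [3.14033549e+00 1.99966414e-03 2.77177178e+00] 5.05 [-0.43082374 -0.34165024 -1.70637523] 0.06252744564038744
[283.33995311 280.50240606]
150 [275.7 302. ] [ 82.6 189.3] False [ 0.00674974 -0.00669115]
150 [279.2 256.1] [46.4 91.9] False [-0.01608995  0.00415323]
154 [275.9 300.8] [ 85.2 176.2] False [ 0.00616052 -0.00634923]
```

View pics/w5c.png

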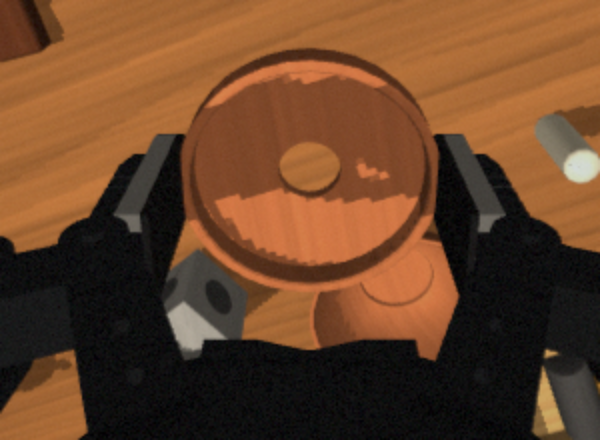

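The pan is held level, with its hole at (310,167) in the crop, i.e. (285,283.5) in the full image. Next I'll go beside the stem and measure it from two places.

>>> {"op": "move_arm", "data": {
  "gripper": [0.6,0.6,0.6,0.6,0.6,0.6,0.6,0.6],
  "linear": [
    [0.3,4,0],
    [0.3,4.1,0],
    [0.3,4.2,0],
    [0.3,4.2,0],
    [0.3,4.2,0],
    [0,4,0],
    [0,0,0],
    [0,0,0]
  ],
  "twist": [0,0,0,0,0,0,0,0]
}}

```text
clock: 5.85
position: [0.6157, 0.2594, 0.1984]
tool_rot: [-3.139, -0.002, 2.773]
force: [0.1, -1.2, -1.4]
grip_width: 0.0623
finger_force: 65.9
```

Run:
```python
from h import *
import pickle
f=grab('wrist','w6');s=monitor.observe();f['p']=s['position'];f['r']=s['tool_rot'];pickle.dump(f,open('w6.pkl','wb'));print(s['position'],s['tool_rot'])
```

```text
[0.61587911 0.25819367 0.19884209] [-3.13952547e+00 -1.17288294e-03  2.77151677e+00]
```

>>> {"op": "move_arm", "data": {
  "gripper": [0.6,0.6,0.6,0.6,0.6],
  "linear": [
    [-2,2,0],
    [-3,1,0],
    [-2,1,0],
    [0,0,0],
    [0,0,0]
  ],
  "twist": [0,0,0,0,0]
}}

```text
clock: 6.4
position: [0.696, 0.2694, 0.1995]
tool_rot: [-3.14, -0.001, 2.77]
force: [0.1, -0.1, -0.5]
grip_width: 0.0623
finger_force: 65.9
```

Run:
```python
from h import *
import pickle
f=grab('wrist','w7');s=monitor.observe();f['p']=s['position'];f['r']=s['tool_rot'];pickle.dump(f,open('w7.pkl','wb'));print(s['position'],s['tool_rot'])
o=[]
for g in('w6','w7'):
    f=pickle.load(open(g+'.pkl','rb'));u,v=proj(f,[.54,.287,.123]).astype(int);print(g,u,v)
    o.append(cv2.resize(f['img'][v-35:v+35,u-35:u+35,::-1],(400,400),interpolation=cv2.INTER_CUBIC))
cv2.imwrite('pics/w67.png',np.hstack(o))
```

```text
[0.69564202 0.26990702 0.19987315] [-3.14078621e+00 -7.12626780e-04  2.77061201e+00]
w6 282 117
w7 219 -3Traceback (most recent call last):
  File "<stdin>", line 7, in <module>
cv2.error: OpenCV(4.12.0) /io/opencv/modules/imgproc/src/resize.cpp:4208: error: (-215:Assertion failed) !ssize.empty() in function 'resize'
```

>>> {"op": "move_arm", "data": {
  "gripper": [0.6,0.6,0.6,0.6],
  "linear": [
    [3,-0.5,0],
    [2,-0.5,0],
    [0,0,0],
    [0,0,0]
  ],
  "twist": [0,0,0,0]
}}

```text
clock: 6.85
position: [0.6454, 0.2797, 0.201]
tool_rot: [3.141, 0.0, 2.772]
force: [-0.5, -0.3, -0.7]
grip_width: 0.0623
finger_force: 65.9
```

Run:
```python
from h import *
import pickle
f=grab('wrist','w7');s=monitor.observe();f['p']=s['position'];f['r']=s['tool_rot'];pickle.dump(f,open('w7.pkl','wb'));print(s['position'],s['tool_rot'])
o=[]
for g in('w6','w7'):
    f=pickle.load(open(g+'.pkl','rb'));u,v=proj(f,[.54,.287,.123]).astype(int);print(g,u,v)
    o.append(cv2.resize(f['img'][v-35:v+35,u-35:u+35,::-1],(400,400),interpolation=cv2.INTER_CUBIC))
cv2.imwrite('pics/w67.png',np.hstack(o))
```

```text
[0.64593552 0.27940726 0.20079014] [3.14133161e+00 5.33894815e-04 2.77159193e+00]
w6 282 117
w7 237 85
```

View pics/w67.png

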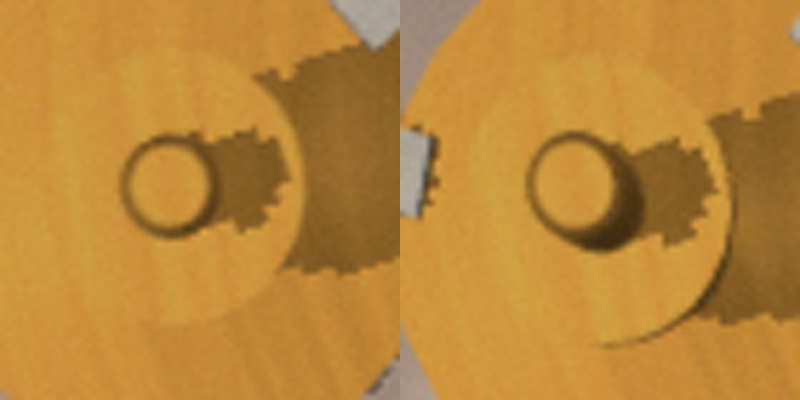

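The stem top's flat face is at (276.2,113.8) in w6 and (231.9,81.6) in w7.

Run:
```python
from h import *
import pickle
F={g:pickle.load(open(g+'.pkl','rb')) for g in('w5','w6','w7')}
S,e=tri([ray(F['w6'],276.2,113.8),ray(F['w7'],231.9,81.6)]);print('stem',S,e)
print([plane(F[g],*p,.123) for g,p in(('w6',(276.2,113.8)),('w7',(231.9,81.6)))])
F['w5']['p']=np.array([.54155,.02334,.2015]);F['w5']['r']=np.array([3.1403,.002,2.7718])
for g in F:
    f=F[g];Rt=Ro.from_euler('xyz',f['r']).as_matrix()
    print(g,'cam in tool',Rt.T@(f['eye']-f['p']))
    h=plane(f,285,283.5,f['p'][2]+.0071);print(' hole tool',Rt.T@(h-f['p']))
a=F['w6']['img'][255:315,250:320,::-1];b=F['w7']['img'][255:315,250:320,::-1]
cv2.imwrite('pics/h67.png',np.hstack([cv2.resize(x,(400,343),interpolation=cv2.INTER_CUBIC) for x in(a,b)]))
for g in('w6','w7'):
    g8=cv2.cvtColor(F[g]['img'],cv2.COLOR_RGB2LAB)[255:315,250:320].astype(int)
    ref=g8[28:30,10:14].mean((0,1))
    print(g,F[g]['img'][283,255:318:3].tolist())
```

```text
stem [0.53604995 0.28407108 0.12151736] [np.float64(4.6062419952558894e-05), np.float64(4.606241995258153e-05)]
[array([0.53612451, 0.28406004, 0.123     ]), array([0.53626861, 0.28426985, 0.123     ])]
w5 cam in tool [ 0.07767926  0.0004957  -0.14409251]
 hole tool [-0.00228367  0.00086304 -0.00709434]
w6 cam in tool [ 0.0786542   0.00126103 -0.141984  ]
 hole tool [ 0.00038534  0.00159384 -0.00710286]
w7 cam in tool [ 0.07866024  0.00034405 -0.14267191]
 hole tool [-6.50640145e-05  6.31186849e-04 -7.09980175e-03]
w6 [[120, 68, 39], [121, 66, 39], [127, 73, 41], [125, 71, 45], [120, 68, 40], [169, 104, 54], [163, 102, 48], [164, 102, 54], [161, 99, 52], [161, 102, 53], [157, 98, 48], [162, 102, 52], [164, 103, 53], [164, 103, 51], [165, 105, 52], [92, 51, 31], [122, 68, 41], [124, 72, 40], [126, 74, 44], [170, 95, 56], [170, 95, 55]]
w7 [[124, 69, 40], [123, 67, 35], [126, 70, 39], [124, 69, 41], [123, 67, 40], [113, 86, 50], [137, 104, 59], [154, 117, 69], [165, 126, 74], [178, 136, 80], [182, 138, 82], [183, 140, 82], [189, 143, 84], [202, 152, 92], [205, 155, 92], [98, 54, 35], [124, 71, 40], [126, 73, 43], [205, 116, 69], [201, 115, 64], [124, 69, 41]]
```

View pics/h67.png

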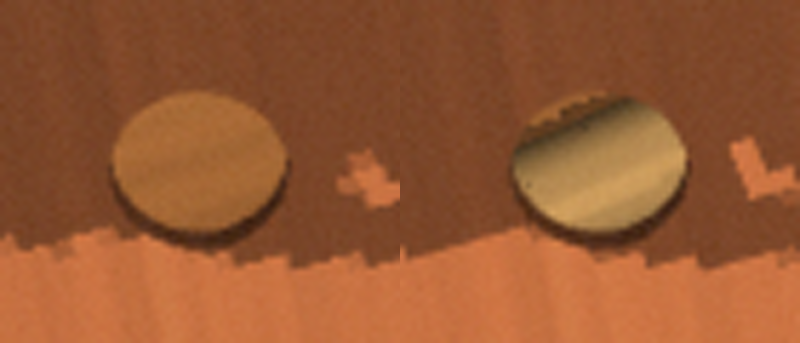

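>>> {"op": "move_arm", "data": {
  "gripper": [0.6,0.6,0.6,0.6,0.6,0.6,0.6,0.6],
  "linear": [
    [3.5,-1.2,0],
    [3.5,-1.2,0],
    [2.4,-0.8,0],
    [1.01,-0.37,0],
    [0,0,3],
    [0,0,3],
    [0,0,0.5],
    [0,0,0]
  ],
  "twist": [0,0,0,0,0,0,0,0]
}}

```text
clock: 7.7
position: [0.5363, 0.2836, 0.135]
tool_rot: [-3.14, -0.0, 2.771]
force: [0.1, 0.1, 0.3]
grip_width: 0.0627
finger_force: 65.9
```

Run:
```python
from h import *
import pickle
f=grab('wrist','w8');s=monitor.observe();f['p']=s['position'];f['r']=s['tool_rot'];pickle.dump(f,open('w8.pkl','wb'));print(s['position'],s['tool_rot'],s['force'])
cv2.imwrite('pics/w8c.png',cv2.resize(f['img'][255:315,250:320,::-1],(560,480),interpolation=cv2.INTER_CUBIC))
h=plane(f,284.6,283.8,f['p'][2]+.0071);print(h,proj(f,[.5361,.2841,.122]))
```

```text
[0.53672987 0.28395762 0.13595993] [3.14140149e+00 4.63793763e-04 2.77109156e+00] [ 0.87779299 -0.21919727 -0.88402829]
[0.53652719 0.28390351 0.14305993] [284.70512884 264.13087569]
```

View pics/w8c.png

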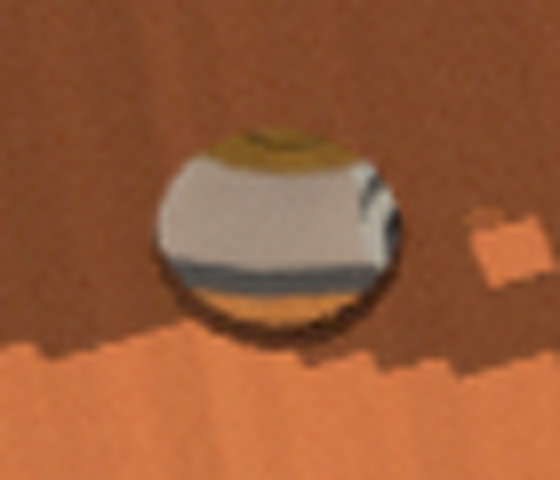

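>>> {"op": "move_arm", "data": {
  "gripper": [0.6,0.6,0.6,0.6,0.6,0.6,0.6,0.6],
  "linear": [
    [0,0,1.0],
    [0,0,0.4],
    [0,0,0.3],
    [0,0,0.3],
    [0,0,0.2],
    [0,0,0.2],
    [0,0,0],
    [0,0,0]
  ],
  "twist": [0,0,0,0,0,0,0,0]
}}

```text
clock: 8.55
position: [0.5359, 0.2841, 0.1113]
tool_rot: [-3.142, 0.0, 2.772]
force: [0.3, 0.7, -0.7]
grip_width: 0.0625
finger_force: 66.0
```

>>> {"op": "move_arm", "data": {
  "gripper": [0.6,0.6,0.6,0.6,0.6],
  "linear": [
    [0,0,0.4],
    [0,0,0.2],
    [0,0,0.1],
    [0,0,0.1],
    [0,0,0]
  ],
  "twist": [0,0,0,0,0]
}}

```text
clock: 9.05
position: [0.5359, 0.284, 0.1032]
tool_rot: [-3.141, -0.0, 2.772]
force: [0.1, 0.3, -0.9]
grip_width: 0.0625
finger_force: 66.0
```

>>> {"op": "move_arm", "data": {
  "gripper": [0.6,0.6,0.6],
  "linear": [
    [0,0,0.1],
    [0,0,0.1],
    [0,0,0]
  ],
  "twist": [0,0,0]
}}

```text
clock: 9.35
position: [0.536, 0.2841, 0.1014]
tool_rot: [3.141, 0.0, 2.772]
force: [-1.0, 0.5, 0.9]
grip_width: 0.0626
finger_force: 66.1
```

>>> {"op": "move_arm", "data": {
  "gripper": [0.6,0.6],
  "linear": [
    [0,0,0.1],
    [0,0,0]
  ],
  "twist": [0,0]
}}

```text
clock: 9.55
position: [0.536, 0.2841, 0.1012]
tool_rot: [3.141, 0.0, 2.772]
force: [-6.2, -2.5, 16.3]
grip_width: 0.0623
finger_force: 67.8
```

>>> {"op": "move_arm", "data": {
  "gripper": [0.9,0.9,0.9,0.9,0.95,0.95,0.95,0.95],
  "linear": [
    [0,0,0],
    [0,0,0],
    [0,0,0],
    [0,0,0],
    [0,0,-1],
    [0,0,-3],
    [0,0,-4],
    [0,0,0]
  ],
  "twist": [0,0,0,0,0,0,0,0]
}}

```text
clock: 10.35
position: [0.538, 0.285, 0.1857]
tool_rot: [3.136, 0.004, 2.771]
force: [0.3, 1.1, -0.3]
grip_width: 0.0812
finger_force: 0.0
```

Run:
```python
from h import *
import pickle
f=grab('wrist','w9');s=monitor.observe();f['p']=s['position'];f['r']=s['tool_rot'];pickle.dump(f,open('w9.pkl','wb'));print(s['position'],s['tool_rot'],s['force'])
g=grab('scene','s2');t=grab('top','t2')
u,v=proj(f,[.536,.284,.11]).astype(int);print(u,v)
A=cv2.resize(f['img'][190:340,204:364,::-1],(427,400))
B=cv2.resize(g['img'][235:335,330:430,::-1],(370,400),interpolation=cv2.INTER_CUBIC)
cv2.imwrite('pics/w9c.png',np.hstack([A,B]))
```

```text
[0.53710681 0.28468778 0.18331179] [3.13778236e+00 2.72330864e-03 2.77159287e+00] [-0.24106261  0.81850863 -0.31886004]
281 225
```

View pics/w9c.png

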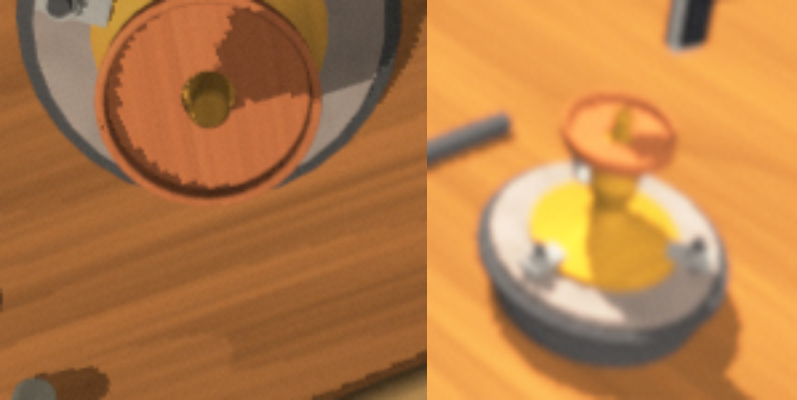

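The pan lies flat on the collar with the stem through its hole: the pan is at (208,100) in the left panel, and the right panel shows it level. All ten pictures are used, so from here I'll work with numbers only.

Run:
```python
from h import *
import pickle
s=monitor.observe();print(s['qpos'],s['clock'])
t=cv2.imread('pics/t2.png')[:,:,::-1];f=viewer.grab_frame('top');f['rotation']=Ro.from_euler('xyz',f['rotation']).as_matrix()
def brass(i):
    i=i.astype(float);return (i[:,:,1]>.73*i[:,:,0])&(i[:,:,2]<.6*i[:,:,0])&(i[:,:,0]>50)
m=brass(t).astype(np.uint8);m[:,:360]=0;m[:,460:]=0
n,l,st,c=cv2.connectedComponentsWithStats(m)
for k in range(1,n):
    if st[k,4]>30:
        cs,_=cv2.findContours((l==k).astype(np.uint8),0,1);r=cv2.minAreaRect(cs[0]);print(c[k],st[k,4],r,plane(f,*r[0],.025))
        b=cv2.boxPoints(r);print([np.round(plane(f,*q,.025)[:2],4) for q in b])
```

```text
[-0.6619601   0.55140387  0.11146596  1.70579543 -0.07521428  0.88819002
  0.68157506] 10.5
[453.01666667  50.03333333] 60 ((453.0, 50.0), (6.0, 10.0), 90.0) [ 1.00007599 -0.44928098  0.025     ]
[array([ 1.0079, -0.4383]), array([ 1.0072, -0.4616]), array([ 0.9923, -0.4603]), array([ 0.993, -0.437])]
[386.16853933  55.56179775] 89 ((383.9172058105469, 58.00688934326172), (8.6908597946167, 22.90159034729004), 40.23636245727539) [ 0.98511932 -0.28716729  0.025     ]
[array([ 0.9712, -0.2614]), array([ 1.0135, -0.2985]), array([ 0.999, -0.313]), array([ 0.957, -0.276])]
[416.47747748  56.84684685] 111 ((415.6691589355469, 58.13009262084961), (8.170124053955078, 24.632314682006836), 37.5685920715332) [ 0.98258706 -0.36089296  0.025     ]
[array([ 0.9654, -0.3347]), array([ 1.0126, -0.3731]), array([ 0.9998, -0.3872]), array([ 0.9528, -0.3488])]
[441.69767442  61.8372093 ] 43 ((441.0495300292969, 60.00495147705078), (7.064764022827148, 12.73647689819336), 5.710592269897461) [ 0.97618474 -0.41945695  0.025     ]
[array([ 0.9618, -0.4087]), array([ 0.9929, -0.4141]), array([ 0.9907, -0.4303]), array([ 0.9595, -0.4248])]
[437.81756757 230.21621622] 148 ((437.0, 230.5), (17.0, 10.0), 90.0) [ 0.58003225 -0.37857801  0.025     ]
[array([ 0.5991, -0.3691]), array([ 0.5984, -0.391 ]), array([ 0.5611, -0.388 ]), array([ 0.5618, -0.3662])]
[400.18918919 249.67567568] 259 ((399.53082275390625, 249.66781616210938), (24.33161163330078, 12.993412017822266), 65.55604553222656) [ 0.54065133 -0.29369607  0.025     ]
[array([ 0.5596, -0.271 ]), array([ 0.5706, -0.2976]), array([ 0.5218, -0.3162]), array([ 0.511 , -0.2898])]
[438.86524823 275.70921986] 141 ((437.9999694824219, 275.4999694824219), (18.02775764465332, 10.53930377960205), 56.3099365234375) [ 0.48265178 -0.37300813  0.025     ]
[array([ 0.493 , -0.3535]), array([ 0.505 , -0.3735]), array([ 0.4723, -0.3925]), array([ 0.4605, -0.3726])]
```

>>> {"op": "move_arm", "data": {
  "gripper": [0.95,0.95,0.95,0.95,0.95,0.95,0.95,0.95],
  "linear": [
    [-1.7,-4.4,0],
    [-1.7,-4.4,0],
    [-1.7,-4.4,0],
    [-1.7,-4.4,0],
    [-1.7,-4.4,0],
    [-1.7,-4.4,0],
    [-1.7,-4.4,0],
    [-1.7,-4.4,0]
  ],
  "twist": [0,0,0,0,0,0,0,0]
}}

```text
clock: 11.35
position: [0.5347, -0.0951, 0.1795]
tool_rot: [-3.141, -0.001, 2.772]
force: [1.1, -0.6, 0.1]
grip_width: 0.0813
finger_force: 0.0
```

>>> {"op": "move_arm", "data": {
  "gripper": [0.95,0.95,0.95,0.95,0.95,0.95,0.95,0.95],
  "linear": [
    [-1.7,-4.4,0],
    [-1.7,-4.4,0],
    [-1.7,-4.4,0],
    [-1.7,-4.4,0],
    [0,0,0],
    [0,0,0],
    [0,0,0],
    [0,0,0]
  ],
  "twist": [0,0,0,0,8.4,8.4,8.4,8.4]
}}

```text
clock: 12.15
position: [0.5348, -0.2819, 0.1793]
tool_rot: [-3.141, -0.001, 2.179]
force: [1.1, -0.4, 0.2]
grip_width: 0.0811
finger_force: 0.0
```

>>> {"op": "move_arm", "data": {
  "gripper": [0.95,0.95,0.95,0.95,0.95,0.95,0.95,0.95],
  "linear": [
    [0,0,0],
    [0,0,0],
    [0,0,0],
    [0,0,0],
    [0,0,0],
    [0,0,0],
    [0,0,0],
    [0,0,0]
  ],
  "twist": [8.4,8.4,8.4,8.4,8.4,8.4,8.4,8.4]
}}

```text
clock: 12.95
position: [0.5348, -0.2818, 0.1794]
tool_rot: [-3.14, 0.001, 1.006]
force: [0.2, 0.1, -0.8]
grip_width: 0.0811
finger_force: 0.0
```

>>> {"op": "move_arm", "data": {
  "gripper": [0.95,0.95,0.95,0.95,0.95,0.95],
  "linear": [
    [0,0,0],
    [0,0,0],
    [0,0,0],
    [0,0,0],
    [0,0,0],
    [0,0,0]
  ],
  "twist": [8.4,8.4,8.4,8.4,0,0]
}}

```text
clock: 13.55
position: [0.535, -0.2818, 0.1796]
tool_rot: [-3.141, 0.001, 0.431]
force: [0.0, -0.6, 0.5]
grip_width: 0.0812
finger_force: 0.0
```

```bash
cat >> h.py <<'E'
def brass(i):
    i=i.astype(float);return (i[:,:,1]>.73*i[:,:,0])&(i[:,:,2]<.6*i[:,:,0])&(i[:,:,0]>50)
def blobs(f,z=.036,amin=80):
    m=brass(f['img']).astype(np.uint8);m=cv2.morphologyEx(m,cv2.MORPH_OPEN,np.ones((3,3)))
    n,l,st,c=cv2.connectedComponentsWithStats(m)
    for k in range(1,n):
        if st[k,4]>amin:
            cs,_=cv2.findContours((l==k).astype(np.uint8),0,1);r=cv2.minAreaRect(max(cs,key=cv2.contourArea))
            print(np.round(c[k],1),st[k].tolist(),[np.round(x,1) for x in r],np.round(plane(f,*r[0],z),4))
            print('   ',[np.round(plane(f,*q,z)[:2],4).tolist() for q in cv2.boxPoints(r)])
def wrist(name):
    import pickle
    f=grab('wrist');s=monitor.observe();f['p']=s['position'];f['r']=s['tool_rot'];pickle.dump(f,open(name+'.pkl','wb'))
    print(np.round(f['p'],4),np.round(f['r'],4),'t',round(s['clock'],2),'F',np.round(s['force'],2),'M',np.round(s['moment'],3),'w',round(s['grip_width'],4),round(s['finger_force'],1))
    return f
E
python3 - <<'E'
from h import *
f=wrist('c1');blobs(f);print(f['img'][150:260:10,230:340:12].tolist()[5])
E
```

```text
[ 0.5351 -0.2819  0.1799] [-3.1412e+00  7.0000e-04  4.3040e-01] t 13.6 F [-0.11  0.18  0.38] M [-0.019 -0.031  0.049] w 0.081 0.0
[301.5 193.7] [295, 180, 13, 29, 206] [array([301.5, 194.2]), array([ 9.2, 29.4]), np.float64(9.5)] [ 0.5527 -0.2925  0.036 ]
    [[0.5372, -0.2923], [0.5654, -0.2841], [0.5677, -0.2927], [0.5396, -0.3012]]
[[170, 105, 55], [170, 108, 55], [160, 98, 50], [157, 100, 51], [94, 61, 30], [185, 129, 52], [202, 148, 56], [151, 103, 46], [169, 105, 56], [153, 96, 48]]
```

Run:
```python
from h import *
import pickle
f=pickle.load(open('c1.pkl','rb'));i=cv2.GaussianBlur(f['img'],(3,3),0).astype(float)
r=i[:,:,1]/i[:,:,0];V=i.max(2)
for y in range(165,245,2):print(y,''.join('#' if r[y,x]>.70 else '+' if r[y,x]>.67 else 'd' if V[y,x]<60 else 's' if V[y,x]<120 else '.' for x in range(255,345)))
b=i[:,:,2]/i[:,:,0]
print([ (round(r[200,x],2),round(b[200,x],2),int(V[200,x])) for x in range(270,335,3)])
```

```text
165 ...............ssssssssssssssssssssssssssss..sss..........................................
167 ..............sssssssssssssssssssssssssssssssssss.........................................
169 ..............sssssssssssssssssssssssssssssssssssss.......................................
171 ...............ssssssssssssssssssssssssssssssssssssss.....................................
173 ..............ssssssssssssssssss++++#+++++++++s++++sss....................................
175 .............sssssssssssss++++++#++++##++++++#+++++##++++ss...............................
177 ..............sssssssssss+++++++++++#+##+#++####+++##+#++##+..............................
179 .............sssssssssssss++##+++##+++++################+#+++.............................
181 ..............sssssssssss+####++###++++##################+#++.............................
183 ..............sssssssssss++####++#+##+##+###############+++++.............................
185 .............ssssssssssss+++#++#++###++##################+++..............................
187 ..............ssssssssss++#+++#####################
[... 2937 characters left out ...]
t64(0.28), 153), (np.float64(0.7), np.float64(0.28), 181), (np.float64(0.69), np.float64(0.28), 190), (np.float64(0.71), np.float64(0.28), 201), (np.float64(0.74), np.float64(0.29), 203), (np.float64(0.74), np.float64(0.3), 203), (np.float64(0.74), np.float64(0.29), 202), (np.float64(0.71), np.float64(0.29), 202), (np.float64(0.7), np.float64(0.27), 183), (np.float64(0.7), np.float64(0.28), 159), (np.float64(0.64), np.float64(0.32), 157), (np.float64(0.62), np.float64(0.32), 164), (np.float64(0.62), np.float64(0.32), 169), (np.float64(0.63), np.float64(0.32), 169), (np.float64(0.62), np.float64(0.32), 167), (np.float64(0.63), np.float64(0.32), 162), (np.float64(0.62), np.float64(0.32), 157)]
```

```bash
cat >> h.py <<'E'
def brass(img):
    i=cv2.GaussianBlur(img,(3,3),0).astype(float);return (i[:,:,1]>.667*i[:,:,0])&(i[:,:,2]<.31*i[:,:,0])&(i[:,:,0]>50)
def tool(f,P): return Ro.from_euler('xyz',f['r']).as_matrix().T@(np.array(P)-f['p'])
def cuprect(f,z=.018,near=None,amin=300,show=True):
    m=brass(f['img']).astype(np.uint8);m=cv2.morphologyEx(m,cv2.MORPH_CLOSE,np.ones((5,5)));m=cv2.morphologyEx(m,cv2.MORPH_OPEN,np.ones((5,5)))
    cs,_=cv2.findContours(m,0,1);out=[]
    for c in cs:
        if cv2.contourArea(c)<amin:continue
        r=cv2.minAreaRect(c);b=cv2.boxPoints(r);P=plane(f,*r[0],z);q=[plane(f,*x,z) for x in b]
        e=max((q[1]-q[0],q[2]-q[1]),key=np.linalg.norm);yaw=np.degrees(np.arctan2(e[1],e[0]))
        out.append((r,P,yaw));
        if show:print(np.round(r[0],1),np.round(r[1],1),round(r[2],1),'P',np.round(P,4),'tool',np.round(tool(f,P),4),'yaw',round(yaw,1))
    return out
E
python3 - <<'E'
from h import *
import pickle
f=pickle.load(open('c1.pkl','rb'));cuprect(f)
E
```

```text
[339.4 272.7] [40.2 24. ] 76.8 P [ 0.4851 -0.3738  0.018 ] tool [-0.0837  0.0627  0.1619] yaw -139.7
[388.1 199.3] [27.8 39.2] 36.9 P [ 0.582  -0.3798  0.018 ] tool [0.0019 0.1086 0.1618] yaw -7.9
[297.  200.5] [55. 36.] 90.0 P [ 0.5411 -0.294   0.018 ] tool [0.0005 0.0136 0.1619] yaw -153.5
[499.2   6.8] [15.8 58.2] 66.0 P [ 0.7705 -0.3786  0.018 ] tool [0.1737 0.1862 0.1617] yaw -42.9
```

>>> {"op": "move_arm", "data": {
  "gripper": [0.95,0.95,0.95,0.95,0.95,0.95],
  "linear": [
    [2.5,1.0,2],
    [2.5,0.36,3],
    [2,0,3],
    [0,0,3],
    [0,0,1],
    [0,0,0]
  ],
  "twist": [0,4,0,0,0,0]
}}

```text
clock: 14.2
position: [0.6041, -0.267, 0.0595]
tool_rot: [-3.14, 0.002, 0.357]
force: [-0.4, 0.5, 0.3]
grip_width: 0.0812
finger_force: 0.0
```

Run:
```python
from h import *
f=wrist('c2');cuprect(f)
u,v=proj(f,[.541+.026*np.cos(.36),-.294+.026*np.sin(.36),.018]);print(u,v)
i=cv2.GaussianBlur(f['img'],(3,3),0).astype(float);r=i[:,:,1]/i[:,:,0];V=i.max(2)
for y in range(int(v)-40,int(v)+60,2):print(y,''.join('.' if r[y,x]<.665 and V[y,x]>60 else str(min(9,int(V[y,x]//25))) for x in range(int(u)-50,int(u)+50)))
```

```text
[ 0.6048 -0.2674  0.0609] [3.1415e+00 3.0000e-04 3.5660e-01] t 14.25 F [ 0.28 -1.1   1.53] M [-0.005  0.054 -0.01 ] w 0.0815 0.0
[429.8 306.8] [43.2 20.9] 37.9 P [ 0.5973 -0.3805  0.018 ] tool [-0.0464  0.1034  0.043 ] yaw -107.7
[286.5 331.5] [85. 51.] 90.0 P [ 0.5418 -0.2924  0.018 ] tool [-0.0677  0.0014  0.043 ] yaw -157.9
[533.6  93.1] [27.7 52.2] 87.0 P [ 0.7425 -0.3664  0.018 ] tool [0.0945 0.1408 0.0429] yaw -66.7
288.28277856293 302.4488792574871
262 ....................................................................................................
264 ....................................................................................................
266 ....................................................................................................
268 ....................................................................................................
270 ....................................................................................................
272 ....................................................................................................
274 ......
[... 3909 characters left out ...]
666677778888888888888888888888888888877776666.........................
350 .........................55555666677788888888888888888888888888888877776666.........................
352 .........................55555666677788888888888888888888888888888777776666.........................
354 .........................55555666677778888888888888888888888888888777766666.........................
356 .........................55555666677788888888888888888888888888888777766666.........................
358 .........................55555666677788888888888888888888888888888777766666.........................
360 ..........................5555666666677888888888888888888888888888777766666.........................
```

>>> {"op": "move_arm", "data": {
  "gripper": [0.95,0.95,0.95,0.95,0.95,0.95,0.95],
  "linear": [
    [-4.4,0.1,0],
    [-4.4,0,0],
    [-4.4,0,0],
    [-4.4,0,0],
    [-4.1,0,0],
    [0,0,0],
    [0,0,0]
  ],
  "twist": [0,0,0,0,0,0,0]
}}

```text
clock: 14.95
position: [0.4024, -0.3444, 0.062]
tool_rot: [3.14, -0.002, 0.355]
force: [0.7, 0.5, -0.1]
grip_width: 0.0811
finger_force: 0.0
```

Run:
```python
from h import *
f=wrist('c3');cuprect(f)
u,v=proj(f,[.541-.026*np.cos(.36),-.293-.026*np.sin(.36),.018]);print(u,v)
i=cv2.GaussianBlur(f['img'],(3,3),0).astype(float);r=i[:,:,1]/i[:,:,0];V=i.max(2)
for y in range(max(0,int(v)-30),int(v)+30):print(y,''.join('.' if r[y,x]<.665 and V[y,x]>60 else str(min(9,int(V[y,x]//25))) for x in range(int(u)-50,int(u)+50)))
```

```text
[ 0.4032 -0.3438  0.0616] [ 3.1401e+00 -2.1000e-03  3.5640e-01] t 15.0 F [ 0.29 -0.12  0.54] M [-0.005 -0.032 -0.046] w 0.0813 0.0
[376.4 145.1] [69.4 48.7] 76.0 P [ 0.4838 -0.3742  0.018 ] tool [0.0648 0.0565 0.0439] yaw -139.0
[451.   10.5] [21. 56.] 90.0 P [ 0.561 -0.381  0.018] tool [0.1348 0.0899 0.0441] yaw -69.6
[283.5  22.5] [45. 69.] 90.0 P [ 0.5246 -0.299   0.018 ] tool [0.1293 0.0004 0.0439] yaw -69.6
283.76968212598246 40.49772047574823
10 ................4445555556666777777888777788778877888888887777777777777777766666665555..............
11 ................4445555556666777777888777788888888888888888777777777777777766666665555..............
12 ................4444555556666777778877777788887888888888888777777777777777766666665555..............
13 .................444555556666777788888888888888888887888888777777777777777766666665555..............
14 .................444555556666777788888888888888888888888888887777777777777766666665555..............
15 ................4444555556666777788888888888888888888888878887777777777777766666665555..............
16 ................4444
[... 4892 characters left out ...]
............................................................................
64 ....................................................................................................
65 ....................................................................................................
66 ....................................................................................................
67 ....................................................................................................
68 ....................................................................................................
69 ....................................................................................................
```

Run:
```python
from h import *
import pickle
a=pickle.load(open('c2.pkl','rb'));b=pickle.load(open('c3.pkl','rb'))
A=plane(a,238+49.5,289.3,0);B=plane(b,233+48,45.5,0);print(A,B,(A+B)/2,np.linalg.norm(A-B),np.degrees(np.arctan2(*(A-B)[1::-1])))
# top edges
A2=plane(a,238+49.5,317,.036);B2=plane(b,233+50.5,28,.036);print(A2,B2,(A2+B2)/2,np.linalg.norm(A2-B2),np.degrees(np.arctan2(*(A2-B2)[1::-1])))
s=monitor.observe();f=b
# height of top edge of socket end: triangulate c2 only top edge vs c1
c=pickle.load(open('c1.pkl','rb'))
print(tri([ray(a,287.5,317),ray(c,299.5,173.5)]))
M=(A2+B2)/2
print('cup in tool',tool(b,M))
```

```text
[ 5.64863196e-01 -2.84601193e-01 -2.77555756e-17] [ 0.51741096 -0.30010367  0.        ] [ 5.41137076e-01 -2.92352432e-01 -1.38777878e-17] 0.049920356364343485 18.092031942735275
[ 0.56606999 -0.28379397  0.036     ] [ 0.51786033 -0.30157281  0.036     ] [ 0.54196516 -0.29268339  0.036     ] 0.051383445787141345 20.243050204197658
(array([ 0.5712132 , -0.28144658,  0.04362101]), [np.float64(0.00031297146133170065), np.float64(0.000312971461331591)])
cup in tool [0.1478277  0.00049579 0.02594755]
```

Judging by shading, the tool +x end shows the round socket and the other end is plain. I'll grip near the socket end with the fingertips so that the heavy closed end can swing down.

>>> {"op": "move_arm", "data": {
  "gripper": [0.6,0.6,0.6,0.6,0.6,0.6,0.6,0.6],
  "linear": [
    [4.4,0.05,0],
    [4.4,0,0],
    [4.4,0,0],
    [4.4,0,0],
    [0,0,0],
    [0,0,2],
    [0,0,1.8],
    [0,0,0.75]
  ],
  "twist": [0,0,0,0,0,0,0,0]
}}

```text
clock: 15.8
position: [0.5672, -0.2815, 0.0132]
tool_rot: [-3.14, 0.001, 0.357]
force: [-0.5, -0.5, 0.7]
grip_width: 0.0511
finger_force: 0.0
```

>>> {"op": "move_arm", "data": {
  "gripper": [0.6,0.3,0.3,0.3,0.3,0.3,0.3,0.3],
  "linear": [
    [0,0,0],
    [0,0,0],
    [0,0,0],
    [0,0,0],
    [0,0,0],
    [0,0,0],
    [0,0,0],
    [0,0,0]
  ],
  "twist": [0,0,0,0,0,0,0,0],
  "squeeze": 20
}}

```text
clock: 16.6
position: [0.5675, -0.2827, 0.0154]
tool_rot: [3.141, -0.001, 0.356]
force: [-1.8, 0.8, 6.7]
grip_width: 0.0349
finger_force: 21.0
```

>>> {"op": "move_arm", "data": {
  "gripper": [0.3,0.3,0.3,0.3,0.3,0.3,0.3,0.3],
  "linear": [
    [0,0,-1],
    [0,0,-1],
    [0,0,-2],
    [0,0,-2],
    [0,0,-1],
    [0,0,0],
    [0,0,0],
    [0,0,0]
  ],
  "twist": [0,0,0,0,0,0,0,0]
}}

```text
clock: 17.4
position: [0.5669, -0.2821, 0.0839]
tool_rot: [-3.141, 0.001, 0.356]
force: [-0.3, -0.4, -4.1]
grip_width: 0.0352
finger_force: 20.6
```

```bash
cat >> h.py <<'E'
def amap(f,u,v,w=50,h=40,s=2):
    i=cv2.GaussianBlur(f['img'],(3,3),0).astype(float);r=i[:,:,1]/i[:,:,0];b=i[:,:,2]/i[:,:,0];V=i.max(2)
    for y in range(max(0,int(v)-h),min(420,int(v)+h),s):print(y,''.join('#' if V[y,x]<45 else '.' if r[y,x]<.665 or b[y,x]>.36 else str(min(9,int(V[y,x]//25))) for x in range(int(u)-w,int(u)+w)))
E
python3 - <<'E'
from h import *
f=wrist('c4');amap(f,284,285,60,70,3);s=monitor.observe();Rt=Ro.from_euler('xyz',s['tool_rot']).as_matrix();print(Rt.T@s['force'],Rt.T@s['moment'])
E
```

```text
[ 0.5669 -0.2821  0.084 ] [-3.1408e+00  9.0000e-04  3.5630e-01] t 17.45 F [-0.86 -0.46 -4.21] M [ 0.032 -0.111  0.006] w 0.0354 20.6
215 ........................................................................................................................
218 ........................................................................................................................
221 ........................................................................................................................
224 ........................................................................................................................
227 ........................................................................................................................
230 ........................................................................................................................
233 ........................................................................................................................
236 ........................................................................................
[... 4283 characters left out ...]
341 #############.................555555666667777777778888888888888888888888888888888877777766666.........####..############
344 #############.................555555666667767788788888888888888888888888888888888877777666666...........#....###########
347 #############.................55555566666777778888888888888888888888888888888888887777766666.................###########
350 #############..................5555566666777777888888888888888888888888888888888887777666666................############
353 #############..................5555566666777778888888888888888888888888888888888877776666666................############
[-0.96083286  0.13804582  4.20955083] [-0.00898817  0.11507207 -0.00598494]
```

>>> {"op": "move_arm", "data": {
  "gripper": [0.3,0.3,0.3,0.3,0.3,0.3,0.3,0.3],
  "linear": [
    [0,0,-4.8],
    [0,0,-4.8],
    [0,0,4.8],
    [0,0,-4.8],
    [0,0,4.8],
    [0,0,-4.8],
    [0,0,4.8],
    [0,0,0]
  ],
  "twist": [0,0,0,0,0,0,0,0]
}}

```text
clock: 18.25
position: [0.5656, -0.281, 0.1284]
tool_rot: [-3.138, 0.004, 0.356]
force: [-0.3, 1.8, -3.8]
grip_width: 0.0345
finger_force: 23.0
```

Run:
```python
from h import *
f=wrist('c5');amap(f,284,300,60,60,6)
```

```text
[ 0.5661 -0.2817  0.1306] [-3.1389  0.0032  0.3561] t 18.3 F [-0.2   0.14 -2.46] M [-0.016 -0.024  0.039] w 0.035 23.1
240 ........................................................................................................................
246 .............................................5555555555555555555555555555554............................................
252 .......................................5555666666666666666666666666666666666666554......................................
258 .................................5555666666666655566666666666666666666666666666665555554................................
264 .......................####35556666666666554455666666666666666666666666666665555566666666665542####.....................
270 .....................######3566666666655434566666666666666666666666666666666665544566666666654.#####....................
276 #########...........#######35666666665433345666666666666666666666666666666666665433456666666542#######...........#######
282 #######...........########.47888888886422223556666666666666666666666666666666543333456666666542#######
[... 818 characters left out ...]
......................................................#####################
330 ######################..............................................................................####################
336 ################..##.................................................................................###################
342 #############..........................................................................................##...############
348 #############................................................................................................###########
354 ##############..............................................................................................############
```

The cup swung to hang socket-up: its ringed face and dark socket now point at the camera. I'll stand it on the bench to square it.

>>> {"op": "move_arm", "data": {
  "gripper": [0.3,0.3,0.3,0.3,0.3,0.3,0.3,0.3],
  "linear": [
    [0,0,2],
    [0,0,2],
    [0,0,2],
    [0,0,1],
    [0,0,0.4],
    [0,0,0.3],
    [0,0,0.2],
    [0,0,0]
  ],
  "twist": [0,0,0,0,0,0,0,0]
}}

```text
clock: 19.1
position: [0.5675, -0.2825, 0.0543]
tool_rot: [3.141, -0.0, 0.356]
force: [-0.5, -0.3, -4.0]
grip_width: 0.0345
finger_force: 23.1
```

Run:
```python
from h import *
f=wrist('c6');amap(f,284,285,60,36,4)
```

```text
[ 0.5675 -0.2825  0.0543] [ 3.1411e+00 -5.0000e-04  3.5620e-01] t 19.15 F [ 0.12 -0.05 -3.28] M [ 0.024 -0.019 -0.025] w 0.0349 23.1
249 ..........................................4556666666666666666666666666666666555.........................................
253 ......................................555666666666666666666666666666666666666666555.....................................
257 .................................455566666666666666666666666666666666666666666666666555.................................
261 ..............................5556666666666655556666666666666666666666666666666666666666555.............................
265 .......................####35666666666666554556666666666666666666666666666666555566666666666542####.....................
269 ......................#####3566666666665444566666666666666666666666666666666665444566666666654.#####....................
273 ...######............######35666666665543345666666666666666666666666666666666665434566666666542######............#####..
277 ########............#######3566666666543334566666666666666666666666666666666666533345666
[... 582 characters left out ...]
64322222222222222222222222233467888888766665555..#############.............
301 ###...........#############.......788888888888888877654433332233334556777888888888887665.......############............#
305 #########.....############...........77888888888888888888888888888888888888888877888...........############......#######
309 #########################................788888888888888888888888888888888888888................########################
313 ########################.....................7888888888888888888888888888888.....................#######################
317 ########################..........................................................................######################
```

>>> {"op": "move_arm", "data": {
  "gripper": [0.3,0.3,0.3,0.3],
  "linear": [
    [0,0,0.2],
    [0,0,0.2],
    [0,0,0.1],
    [0,0,0]
  ],
  "twist": [0,0,0,0]
}}

```text
clock: 19.55
position: [0.5681, -0.2826, 0.0499]
tool_rot: [3.141, -0.002, 0.356]
force: [-0.6, 3.0, 13.4]
grip_width: 0.035
finger_force: 24.7
```

>>> {"op": "move_arm", "data": {
  "gripper": [0.3,0.3,0.3],
  "linear": [
    [0,0,0.1],
    [0,0,0.1],
    [0,0,0]
  ],
  "twist": [0,0,0]
}}

```text
clock: 19.85
position: [0.5691, -0.2831, 0.0491]
tool_rot: [3.139, -0.004, 0.356]
force: [0.1, 4.3, 28.2]
grip_width: 0.0349
finger_force: 27.3
```

>>> {"op": "move_arm", "data": {
  "gripper": [0.3,0.3,0.6,0.6,0.6,0.6],
  "linear": [
    [0,0,-0.15],
    [0,0,0],
    [0,0,0],
    [0,0,0],
    [0,0,0],
    [0,0,0]
  ],
  "twist": [0,0,0,0,0,0]
}}

```text
clock: 20.45
position: [0.5672, -0.2824, 0.0482]
tool_rot: [-3.141, 0.0, 0.356]
force: [0.1, 0.3, -1.0]
grip_width: 0.0509
finger_force: 0.0
```

Run:
```python
from h import *
f=wrist('c7');amap(f,284,282,60,42,4)
i=cv2.GaussianBlur(f['img'],(3,3),0).astype(float);r=i[:,:,1]/i[:,:,0];b=i[:,:,2]/i[:,:,0]
```

```text
[ 0.5672 -0.2824  0.0482] [-3.1415e+00  1.0000e-04  3.5620e-01] t 20.5 F [-0.04  0.41 -0.65] M [-0.016  0.008  0.009] w 0.0514 0.0
240 ........................................................................................................................
244 ........................................................................................................................
248 .................................................433333333333333333333334...............................................
252 .............................................433333333333333333333333333333334..........................................
256 .........................................33333333333333333333333333333333333333334......................................
260 .....................................3333333333333333333333333333333333333333333333334..................................
264 ...................................33333333333333333333333333333333333333333333333333334................................
268 .....#####........................333333333333333333333333333333333333333333333333333334..
[... 955 characters left out ...]
87543333333333333333333333333446788888888888887765...............##########
304 ##########...................788888888888876432223333333333333333333333333333334678888888888888................#########
308 #########....................788888888887543332222333333333333333333333333333333335788888888887.................########
312 ########.....................778888888875443333333333333333333333333333333333333333578888888887..................#######
316 #######......................778888888875433333333333333333333333333333333333333333578888888887...................######
320 ######.......................778888888887543333333333333333333333333333333333333345788888888887....................#####
```

Run:
```python
from h import *
import pickle
f=pickle.load(open('c7.pkl','rb'));amap(f,286,335,60,22,3)
for r in(312,313,314,315):
    P=plane(f,286,r,.052);print(r,P,tool(f,P))
t=grab('top');
m=brass(t['img']).astype(np.uint8)
c=proj(t,[.56,-.285,.052]);print(c)
u,v=c.astype(int);print(t['img'][v,u-12:u+13].tolist())
```

```text
313 ######.....................778888888875443333233333333333333333333333333333333333578888888887...................########
316 #####......................778888888875433333333333333333333333333333333333333333578888888887...................########
319 ####.......................778888888886433333333333333333333333333333333333333334678888888887....................#######
322 ###........................778888888887654333333333333333333333333333333333333456888888888887.....................######
325 ###.........................7888888888887654333333333333333333333333333333334467888888888888.......................#####
328 ##.............................7888888888888643333333333333333333333333334568888888888888...........................####
331 #.................................7788888888888776654433333333333445567788888888888887...............................###
334 ......................................78888888888888888888877888888888888888888887...................................###
337 ..........................................7888888888888888888888888888888888887.................
[... 773 characters left out ...]
2
312 [ 0.55046941 -0.29000885  0.052     ] [-0.01834722  0.00129306 -0.00379872]
313 [ 0.54987671 -0.29023083  0.052     ] [-0.01898012  0.00129441 -0.00379862]
314 [ 0.54928258 -0.29045335  0.052     ] [-0.01961455  0.00129577 -0.00379853]
315 [ 0.54868702 -0.2906764   0.052     ] [-0.02025051  0.00129714 -0.00379843]
[398.41559973 240.10340757]
[[66, 61, 45], [70, 62, 49], [69, 66, 53], [67, 60, 45], [61, 57, 42], [71, 69, 51], [66, 62, 44], [72, 70, 54], [70, 69, 50], [71, 74, 53], [83, 80, 67], [74, 69, 53], [74, 75, 58], [78, 82, 61], [73, 75, 56], [69, 72, 51], [82, 84, 64], [82, 81, 63], [79, 83, 61], [82, 80, 66], [81, 82, 61], [85, 87, 68], [81, 82, 62], [83, 85, 68], [87, 87, 68]]
```

>>> {"op": "move_arm", "data": {
  "gripper": [0.6,0.6,0.6,0.6,0.6],
  "linear": [
    [-1.0,0,0],
    [-0.97,0,0],
    [0,0,1.5],
    [0,0,1.2],
    [0,0,0]
  ],
  "twist": [0,0,0,0,0]
}}

```text
clock: 21.05
position: [0.5479, -0.2886, 0.0192]
tool_rot: [-3.14, 0.002, 0.356]
force: [-0.2, 0.4, 0.2]
grip_width: 0.0514
finger_force: 0.0
```

>>> {"op": "move_arm", "data": {
  "gripper": [0.3,0.3,0.3,0.3,0.3,0.3],
  "linear": [
    [0,0,0],
    [0,0,0],
    [0,0,0],
    [0,0,0],
    [0,0,0],
    [0,0,0]
  ],
  "twist": [0,0,0,0,0,0],
  "squeeze": 60
}}

```text
clock: 21.65
position: [0.5488, -0.2892, 0.0213]
tool_rot: [3.142, 0.0, 0.356]
force: [0.6, -0.9, -3.4]
grip_width: 0.0352
finger_force: 60.0
```

Run:
```python
from h import *
f=wrist('c8');amap(f,286,290,60,60,3)
```

```text
[ 0.5488 -0.2893  0.0213] [ 3.1416 -0.      0.3562] t 21.7 F [ 0.83  0.14 -3.02] M [-0.023  0.024 -0.046] w 0.0355 60.0
230 ........................................................................................................................
233 ........................................................................................................................
236 ............................................333333333333333333333333333333..............................................
239 ........................................4433333333333333333333333333333333333...........................................
242 .....................................4333333333333333333333333333333333333333333........................................
245 ..................................4333333333333333333333333333333333333333333333333.....................................
248 ...............................4333333333333333333333333333333333333333333333333333333..................................
251 .............................333333333333333333333333333333333333333333333333333333333334............
[... 3319 characters left out ...]
333333333333333333333333334455678888888888888887......#####################
335 ##############..##..........77888888888888888777765544444333444445566777788888888888888887.........#####################
338 #############...#...............788888888888888888888888888888888888888888888888888887..............####################
341 ###########.........................7888888888888888888888888888888888888888888887...................###..##############
344 ###########............................7888888888888888888888888888888888888877............................#############
347 ###########................................................................................................#############
```

>>> {"op": "move_arm", "data": {
  "gripper": [0.3,0.3,0.3,0.3,0.3,0.3,0.3,0.3],
  "linear": [
    [0,0,-2],
    [0,0,-4],
    [0,0,-4],
    [0,0,-4],
    [0,0,-3],
    [0.9,-4.5,0],
    [0.9,-4.5,0],
    [0.9,-4.5,0]
  ],
  "twist": [0,0,0,0,0,0,0,0],
  "squeeze": 80
}}

```text
clock: 22.5
position: [0.5264, -0.1519, 0.1914]
tool_rot: [-3.141, -0.0, 0.356]
force: [1.8, 1.3, -3.0]
grip_width: 0.0346
finger_force: 82.9
```

>>> {"op": "move_arm", "data": {
  "gripper": [0.3,0.3,0.3,0.3,0.3,0.3,0.3,0.3],
  "linear": [
    [0.9,-4.5,0],
    [0.9,-4.5,0],
    [0.9,-4.5,0],
    [0.9,-4.5,0],
    [0.9,-4.5,0],
    [0.9,-4.5,0],
    [0.9,-4.5,0],
    [0.9,-4.5,0]
  ],
  "twist": [0,0,0,0,0,0,0,0]
}}

```text
clock: 23.3
position: [0.4683, 0.2111, 0.1915]
tool_rot: [-3.141, -0.0, 0.356]
force: [1.3, -0.3, -3.0]
grip_width: 0.0349
finger_force: 82.9
```

>>> {"op": "move_arm", "data": {
  "gripper": [0.3,0.3,0.3,0.3],
  "linear": [
    [0.9,-4.5,0],
    [0,0,0],
    [0,0,0],
    [0,0,0]
  ],
  "twist": [0,0,0,0]
}}

```text
clock: 23.7
position: [0.4619, 0.2535, 0.1914]
tool_rot: [3.141, -0.0, 0.355]
force: [-0.0, 0.1, -3.8]
grip_width: 0.0351
finger_force: 83.0
```

Run:
```python
from h import *
f=wrist('d1');u,v=proj(f,[.536,.284,.123]);print(u,v);print('joints',np.round(monitor.observe()['qpos'],2))
amap(f,u,v,55,36,2)
amap(f,286,310,60,40,4)
```

```text
[0.462  0.2533 0.1915] [ 3.1415e+00 -1.0000e-04  3.5440e-01] t 23.75 F [-0.39 -1.32 -2.95] M [ 0.006 -0.004 -0.051] w 0.0349 83.0
279.41534120160634 120.42742791694006
joints [-1.27  0.61  0.96  1.93 -0.63  0.93 -1.21]
84 ..............................................................................................................
86 ..............................................................................................................
88 ..............................................................................................................
90 ..............................................................................................................
92 ..............................................................................................................
94 ..............................................................................................................
96 ..............................................................................................................
98 ................................................................................
[... 5050 characters left out ...]
33333333333333333333333333333333333444455555555555543######################
330 ####################..7788888888888888754333333333333333333333333333333333333467888888887766655...######################
334 ###################........6788888888888888776654443333333333333334445666778888888888888877........#####################
338 #############...##..............677888888888888877777777777777777777788888888888888877.............#####################
342 ############.........................7788888888888888888888888888888888888888887....................###...##############
346 ###########...............................677777777777777777777777777777777................................#############
```

```bash
cat > m.py <<'E'
from h import *
import pickle
def stemc(f,g=(.536,.284,.123),show=True):
    u,v=proj(f,g).round().astype(int);k=8
    V=cv2.resize(f['img'][v-14:v+14,u-14:u+14].max(2),None,fx=k,fy=k,interpolation=cv2.INTER_CUBIC)
    V=cv2.GaussianBlur(V,(9,9),0);out=[]
    for t in(175,180,190):
        n,l,st,c=cv2.connectedComponentsWithStats((V>t).astype(np.uint8));j=l[13*k:15*k,13*k:15*k];j=np.bincount(j[j>0]).argmax()
        cs,_=cv2.findContours((l==j).astype(np.uint8),0,1);e=cv2.fitEllipse(max(cs,key=cv2.contourArea))
        p=(e[0][0]+.5)/k-.5+u-14,(e[0][1]+.5)/k-.5+v-14;out.append(p)
        if show:print(t,np.round(p,2),np.round(np.array(e[1])/k,1),st[j,4]/k/k)
    return out
def cupprof(f):
    V=cv2.GaussianBlur(f['img'],(5,3),0).max(2).astype(int)
    for u in(280,286,292):print(u,[(r,int(V[r,u])) for r in list(range(272,282))+list(range(290,300))+list(range(330,350))])
E
python3 - <<'E'
from m import *
f=pickle.load(open('d1.pkl','rb'));P=stemc(f);cupprof(f)
E
```

```text
175 [279.39 119.8 ] [13.6 14.2] 153.484375
180 [279.38 119.8 ] [13.4 14. ] 149.484375
190 [279.34 119.8 ] [13.  13.6] 141.25
280 [(272, 87), (273, 87), (274, 87), (275, 93), (276, 110), (277, 130), (278, 137), (279, 137), (280, 139), (281, 140), (290, 135), (291, 132), (292, 132), (293, 131), (294, 120), (295, 99), (296, 84), (297, 82), (298, 82), (299, 82), (330, 81), (331, 81), (332, 82), (333, 82), (334, 85), (335, 103), (336, 134), (337, 167), (338, 197), (339, 211), (340, 211), (341, 211), (342, 210), (343, 211), (344, 210), (345, 204), (346, 187), (347, 169), (348, 160), (349, 157)]
286 [(272, 82), (273, 83), (274, 83), (275, 87), (276, 103), (277, 123), (278, 130), (279, 131), (280, 132), (281, 133), (290, 135), (291, 137), (292, 138), (293, 137), (294, 130), (295, 111), (296, 92), (297, 85), (298, 85), (299, 85), (330, 86), (331, 86), (332, 85), (333, 86), (334, 87), (335, 98), (336, 125), (337, 163), (338, 198), (339, 211), (340, 211), (341, 212), (342, 211), (343, 211), (344, 211), (345, 204), (346, 187), (347, 170), (348, 163), (349, 163)]
292 [(272, 79), (273, 79), (274, 80), (275, 85), (276, 102), (277, 121), (278, 128), (279, 128), (280, 131), (281, 132), (290, 133), (291, 135), (292, 134), (293, 127), (294, 111), (295, 94), (296, 88), (297, 88), (298, 90), (299, 91), (330, 89), (331, 88), (332, 89), (333, 90), (334, 101), (335, 138), (336, 173), (337, 183), (338, 198), (339, 211), (340, 210), (341, 210), (342, 211), (343, 211), (344, 209), (345, 203), (346, 188), (347, 173), (348, 167), (349, 166)]
```

>>> {"op": "move_arm", "data": {
  "gripper": [0.3,0.3,0.3,0.3],
  "linear": [
    [2,-1,0],
    [1,-1,0],
    [0,0,0],
    [0,0,0]
  ],
  "twist": [0,0,0,0]
}}

```text
clock: 24.15
position: [0.4828, 0.283, 0.1911]
tool_rot: [3.141, 0.0, 0.356]
force: [-0.1, -0.2, -4.5]
grip_width: 0.0349
finger_force: 83.0
```

Run:
```python
from m import *
f=wrist('d2');stemc(f);u,v=proj(f,[.536,.284,.123]);print(u,v);amap(f,u,v,20,18,1);cupprof(f)
```

```text
[0.4827 0.2829 0.1912] [3.1413e+00 5.0000e-04 3.5540e-01] t 24.2 F [ 0.71 -0.24 -3.18] M [0.038 0.074 0.027] w 0.0346 83.0
175 [308.9  164.98] [12.9 13.1] 135.28125
180 [308.89 164.98] [12.7 13. ] 131.96875
190 [308.86 164.99] [12.4 12.6] 124.8125
308.95946197231854 165.51798029223457
147 ........................................
148 ........................................
149 ........................................
150 ........................................
151 ..................8888888...............
152 ................56788888888.............
153 ...............5556777888887............
154 ..............544444556788877...........
155 .............54433333445688877..........
156 ............544333333334568886..........
157 ............443334444444457876..........
158 ...........54333445566555567877.........
159 ...........44334556777776556787.........
160 ...........43344677888887766787.........
161 ...........43345788888888876676.........
162 ...........43456888888888876666.........
163 ............345788888888888765..........
164 ............446788888888888765..........
165 
[... 1520 characters left out ...]
 88), (331, 87), (332, 86), (333, 86), (334, 87), (335, 90), (336, 111), (337, 158), (338, 200), (339, 213), (340, 213), (341, 213), (342, 213), (343, 213), (344, 212), (345, 206), (346, 191), (347, 173), (348, 163), (349, 164)]
292 [(272, 79), (273, 79), (274, 79), (275, 85), (276, 102), (277, 122), (278, 129), (279, 130), (280, 133), (281, 134), (290, 135), (291, 135), (292, 135), (293, 129), (294, 112), (295, 96), (296, 90), (297, 89), (298, 89), (299, 89), (330, 90), (331, 89), (332, 89), (333, 90), (334, 100), (335, 130), (336, 160), (337, 178), (338, 200), (339, 213), (340, 212), (341, 212), (342, 212), (343, 212), (344, 211), (345, 206), (346, 191), (347, 179), (348, 173), (349, 167)]
```

Run:
```python
from m import *
a,b=[pickle.load(open(x+'.pkl','rb')) for x in('d1','d2')]
S,e=tri([ray(a,279.36,119.8),ray(b,308.88,164.98)]);print('stem',S,e)
for f,p in((a,(279.36,119.8)),(b,(308.88,164.98))):
    s=plane(f,*p,.1225);zt=f['p'][2]+.0307
    E=[tool(f,plane(f,285,r,zt)) for r in(276.3,346.3,295.0,336.4)]
    print('cam in tool',tool(f,f['eye']),'edges x',[round(x[0]*1e3,2) for x in E],'y',[round(x[1]*1e3,2) for x in E])
    c=((E[0]+E[1])/2+(E[2]+E[3])/2)/2
    print('stem',s,'tool',tool(f,s),'cup c',c,'move',(tool(f,s)-c)*1e3)
u=[l for l in range(244,330)]
V=b['img'].max(2);print([int(x) for x in V[306,238:334]])
```

```text
stem [0.53634507 0.28418216 0.12302098] [np.float64(1.9497226325764472e-05), np.float64(1.949722632590361e-05)]
cam in tool [ 7.98611415e-02  5.51678352e-05 -1.42397683e-01] edges x [np.float64(18.14), np.float64(-17.51), np.float64(9.19), np.float64(-12.09)] y [np.float64(0.45), np.float64(0.51), np.float64(0.46), np.float64(0.5)]
stem [0.53635967 0.28417886 0.1225    ] tool [ 0.08046269 -0.00317457  0.06897382] cup c [-0.00057014  0.00047675 -0.03070003] move [81.0328301  -3.65132153 99.67385246]
cam in tool [ 0.08007065  0.00020079 -0.14236155] edges x [np.float64(18.38), np.float64(-17.26), np.float64(9.44), np.float64(-11.84)] y [np.float64(0.57), np.float64(0.61), np.float64(0.58), np.float64(0.6)]
stem [0.53627586 0.284128   0.1225    ] tool [0.05071459 0.01746243 0.06870459] cup c [-0.00031992  0.00058974 -0.03069967] move [51.03450927 16.8726902  99.40425905]
[32, 24, 29, 24, 13, 17, 54, 133, 132, 135, 134, 131, 132, 133, 133, 128, 133, 132, 137, 131, 116, 101, 101, 98, 93, 90, 93, 94, 83, 69, 71, 72, 74, 76, 76, 76, 80, 79, 83, 83, 82, 85, 82, 82, 83, 83, 84, 84, 89, 86, 88, 90, 86, 92, 88, 90, 90, 88, 88, 90, 86, 88, 92, 87, 91, 92, 88, 90, 87, 88, 87, 83, 86, 129, 124, 132, 133, 132, 133, 134, 136, 135, 137, 134, 133, 129, 109, 9, 18, 21, 23, 30, 25, 47, 111, 113]
```

>>> {"op": "move_arm", "data": {
  "gripper": [0.3,0.3,0.3,0.3,0.3,0.3,0.3],
  "linear": [
    [3,1,0],
    [2.03,0.7,0],
    [0,0,2],
    [0,0,1.5],
    [0,0,0.6],
    [0,0,0.2],
    [0,0,0]
  ],
  "twist": [0,0,0,0,0,0,0]
}}

```text
clock: 24.9
position: [0.5357, 0.2854, 0.1485]
tool_rot: [3.142, -0.0, 0.356]
force: [0.1, -0.2, -2.7]
grip_width: 0.035
finger_force: 82.9
```

Run:
```python
from m import *
f=wrist('e1');print(tool(f,[.5363,.2841,.123]))
P=[]
for n in('scene','top'):
    g=grab(n,'e_'+n);P.append(g);pickle.dump(g,open(f'e_{n}.pkl','wb'));print(n,proj(g,[.5363,.2841,.123]),proj(g,[.5363,.2841,.18]))
```

```text
[0.5359 0.2854 0.1488] [-3.1415e+00 -5.0000e-04  3.5640e-01] t 24.95 F [ 0.33 -0.55 -3.46] M [-0.053  0.001  0.028] w 0.0348 82.9
[-0.00012837  0.00135893  0.02584287]
scene [382.02210439 262.41867875] [385.97565104 240.1008772 ]
top [114.85798923 258.75952829] [101.24725565 258.17024759]
```

>>> {"op": "move_arm", "data": {
  "gripper": [0.3,0.3,0.3,0.3,0.3],
  "linear": [
    [-0.02,0.09,0],
    [0,0,0.2],
    [0,0,0.1],
    [0,0,0],
    [0,0,0]
  ],
  "twist": [0,0,0,0,0]
}}

```text
clock: 25.55
position: [0.5361, 0.2844, 0.1453]
tool_rot: [3.142, 0.0, 0.356]
force: [0.4, 0.6, -2.9]
grip_width: 0.0347
finger_force: 82.9
```

Run:
```python
from m import *
f=wrist('e2');cupprof(f)
for _ in range(3):
    g=grab('scene');s=monitor.observe();print(np.round(s['position'],4),np.round(s['force'],1))
i=g['img'];
for y in range(225,290,1):print(y,''.join('%3d'%(i[y,x,1]*100//max(1,int(i[y,x,0]))) for x in range(362,404,2)))
```

```text
[0.5361 0.2844 0.1453] [3.1415 0.     0.3562] t 25.6 F [ 0.01 -0.07 -3.75] M [-0.004  0.01  -0.072] w 0.0346 82.9
280 [(272, 90), (273, 90), (274, 91), (275, 95), (276, 112), (277, 132), (278, 140), (279, 140), (280, 141), (281, 142), (290, 138), (291, 136), (292, 135), (293, 134), (294, 123), (295, 101), (296, 87), (297, 84), (298, 84), (299, 84), (330, 84), (331, 84), (332, 84), (333, 84), (334, 87), (335, 106), (336, 137), (337, 170), (338, 202), (339, 216), (340, 216), (341, 216), (342, 215), (343, 214), (344, 214), (345, 208), (346, 190), (347, 172), (348, 166), (349, 164)]
286 [(272, 84), (273, 85), (274, 85), (275, 89), (276, 105), (277, 126), (278, 133), (279, 133), (280, 135), (281, 136), (290, 138), (291, 140), (292, 141), (293, 140), (294, 133), (295, 113), (296, 93), (297, 87), (298, 88), (299, 88), (330, 88), (331, 87), (332, 87), (333, 87), (334, 88), (335, 92), (336, 114), (337, 160), (338, 202), (339, 215), (340, 215), (341, 215), (342, 215), (343, 216), (344, 215), (345, 207), (346, 188), (347, 169), (348, 164), (349, 166)]
292 [(272, 81), (273, 81), (274, 80), (275,
[... 4334 characters left out ...]
0  0  0  0  0  0  0  0
281   0  0  0  0  0  0  1  0  0  0  0  0  0  0  0  0  0  0  0  0  0
282   0  0  0  0  0  0  0  0  0  1  0  0  0  0  0  0  0  0  0  0  0
283   0  0  0  0  0  0  0  1  0  0  1  0  0  0  0  0  0  0  0  0  0
284   0  0  0  0  0  0  0  1  0  1  0  0  0  0  0  0  0  0  0  0  0
285   0  0  0  0  0  0  0  0  0  0  0  1  0  0  0  0  0  0  0  0  0
286   0  0  0  0  0  0  0  1  1  0  0  0  0  0  0  0  0  0  0  0  0
287   0  0  0  0  0  0  0  1  0  1  0  1  0  0  0  0  0  0  0  0  0
288   0  0  0  0  0  0  1  0  0  0  0  0  0  0  0  0  0  0  0  0  1
289   0  0  0  0  0  0  0  0  0  0  0  0  0  0  0  0  0  0  0  0  0<stdin>:6: RuntimeWarning: overflow encountered in scalar multiply
```

>>> {"op": "move_arm", "data": {
  "gripper": [0.3,0.3,0.3,0.3],
  "linear": [
    [-0.04,-0.01,0.05],
    [0,0,0.05],
    [0,0,0],
    [0,0,0]
  ],
  "twist": [0,0,0,0]
}}

```text
clock: 26.15
position: [0.5356, 0.2844, 0.1443]
tool_rot: [-3.142, 0.0, 0.356]
force: [-0.7, 0.3, -2.7]
grip_width: 0.0348
finger_force: 83.3
```

>>> {"op": "move_arm", "data": {
  "gripper": [0.3,0.3,0.3],
  "linear": [
    [0,0,0.05],
    [0,0,0],
    [0,0,0]
  ],
  "twist": [0,0,0]
}}

```text
clock: 26.45
position: [0.5357, 0.2844, 0.1442]
tool_rot: [-3.141, -0.0, 0.356]
force: [-2.7, -0.5, 4.3]
grip_width: 0.0352
finger_force: 84.3
```

>>> {"op": "move_arm", "data": {
  "gripper": [0.3,0.3,0.3],
  "linear": [
    [0,0,0.03],
    [0,0,0],
    [0,0,0]
  ],
  "twist": [0,0,0]
}}

```text
clock: 26.75
position: [0.5357, 0.2844, 0.1442]
tool_rot: [-3.141, -0.0, 0.356]
force: [-3.6, -1.1, 10.2]
grip_width: 0.0347
finger_force: 84.6
```

Run:
```python
from m import *
f=wrist('e3');s=monitor.observe();R=Ro.from_euler('xyz',s['tool_rot']).as_matrix();print(R.T@s['force'],R.T@s['moment'],s['qd'].round(4))
zt=f['p'][2]+.0307
c=[plane(f,285,r,zt) for r in(276.3,346.3)];print('cup centre',(c[0]+c[1])/2)
V=cv2.GaussianBlur(f['img'],(5,3),0).max(2);print([int(x) for x in V[273:280,286]],[int(x) for x in V[343:349,286]])
g=grab('scene','s3');a=cv2.imread('pics/s2.png')[:,:,::-1].astype(int);d=np.abs(a-g['img']).max(2)>60
y,x=np.nonzero(cv2.morphologyEx(d.astype(np.uint8),cv2.MORPH_OPEN,np.ones((3,3))));h=np.histogram2d(y,x,bins=[range(0,440,40),range(0,580,40)])[0].astype(int);print(h)
```

```text
[0.5357 0.2844 0.1441] [-3.141e+00 -4.000e-04  3.562e-01] t 26.8 F [-4.35  0.22 10.75] M [-0.213  1.055  0.017] w 0.0349 84.6
[ -3.99691057  -1.72970335 -10.75210544] [ 0.168562   -1.06259688 -0.01673779] [-0.0003  0.0004 -0.0007 -0.0008  0.0001 -0.      0.0004]
cup centre [0.53628068 0.28383445 0.17484625]
[84, 85, 90, 106, 126, 134, 134] [215, 215, 211, 195, 172, 164]
[[   0    0    0    0    0    0    0    0    0  111 1313 1141 1239   90]
 [   0    0    0    0    0    0    0    0    0  426  738  595  380    0]
 [   0    0    0    0    0    0    0    0    0  163  608  287    0    0]
 [   0    0    0    0    0    0    0    0    0   12  360   87    0    0]
 [   0    0    0    0    0   28    0    0    0  441  305    0    0    0]
 [   0    0    0    0    0   84    0    0    9  819  461   42   48    0]
 [   0    0    0    0    0    0    0    0    0  330   46  347  509  526]
 [   0    0    0    0    0    0    0    0    0    0    0    0  915  816]
 [   0    0    0    0    0    0    0    0    0   45  138    0  668  606]
 [   0    0    0    0    0    0    0    0    0    0   65    0    0   36]]
```

>>> {"op": "move_arm", "data": {
  "gripper": [0.3,0.3,0.3],
  "linear": [
    [-0.02,0,0],
    [0,0,0],
    [0,0,0]
  ],
  "twist": [0,0,0]
}}

```text
clock: 27.15
position: [0.5357, 0.2844, 0.1442]
tool_rot: [-3.141, -0.001, 0.356]
force: [-3.4, -0.4, 9.1]
grip_width: 0.035
finger_force: 84.6
```

Run:
```python
from h import *
s=monitor.observe();print(s['position'],s['force'],s['moment'],s['clock'])
if 3<s['force'][2]<20 and np.hypot(*s['force'][:2])<6: print(bot.job_done())
```

```text
[0.53569953 0.2843692  0.14416669] [-3.4421313  -0.3544544   9.12651108] [-0.09004059  0.81907588 -0.0145338 ] 27.15
the job is handed in; nothing more can be done
None
```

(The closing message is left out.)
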